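# Open the double-latched biscuit tin

### The job

Open the round biscuit tin: slide its latch hood all the way aside, lift the lid gently by its fin only until you feel it stop against the second catch, let go and push the catch paddle fully in, then lift the lid wide open (at least 60 degrees) so that it stands open by itself. Never strain the lid against the latch or the catch, push the catch no harder than it needs, and leave the jar, the coaster and the stamps alone.

Things in the scene. Friction and masses are not known exactly. Their poses are not given: they have to be found in the camera images.
- tin: round metal tin, 170 mm across, 97 mm high with its lid, fixed to the sideboard. Origin under the centre of its base; z up; its front (latch side) faces its own -x, the hinge is at +x. All offsets below are in this frame. A flat steel shelf carries the latch at the front: x -156 to -82, y -30 to 85, top at z 63 mm (a rail on its front edge up to z 68)
- tin_hinge (a point): middle of the lid's hinge axis, at tin (90, 0, 92) mm; the axis runs along the tin's y. The lid is a flat disc 175 mm across, its top at z 97 mm, with a tongue 30 mm wide at the front reaching to tin x -110 (z 92 to 97)
- lid (a joint): lid angle, rad: 0 closed, grows as the front edge rises, to 1.75. The hinge is stiff (about 5 N up at the fin moves it, some more if the grip twists): the lid stays where it is left. With the latch shut it lifts under 0.02 rad; with it aside, to a stop on the second catch, at 0.035 to 0.12 rad (varies, only felt), that gives about 1 mm per 14 N. With the catch in, it opens freely
- lid_fin (a point): gripping point on the lid's upright steel pull fin, near the front edge, at tin (-62, 0, 121) mm when closed; it moves with the lid. The fin is 10 mm thick (tin y), 20 mm long (tin x) and stands 36 mm above the lid, z 97 to 133; this point is 12 mm below its top
- latch (a joint): primary latch: a steel hood 40 mm wide (tin y -20 to 20 when shut, x -154 to -95, top plate at z 108 to 112) that bolts the tongue down and covers the catch paddle. Travel in m: 0 shut, 0.060 fully aside, sliding towards the tin's +y with about 3 N friction; it stays where left
- latch_fin (a point): gripping point on the upright thumb fin on top of the latch hood, at tin (-123, 0, 132) mm when shut; it moves with the hood. The fin is 10 mm thick (tin y), 22 mm long (tin x), z 112 to 142
- catch (a joint): secondary catch under the hood: travel in m, 0 engaged, 0.018 fully in (towards the tin's +x), about 3 N friction, a firm end stop (the paddle itself gives about 1 mm per 10 N), stays where left. An interlock blocks it part-way unless the lid is lifted to within 0.01 rad of its stop. Over 15 N on paddle or hook bends it. Paddle: see paddle_nominal
- paddle_nominal (a point): where the front face of the catch's upright dark paddle should be when engaged: tin (-140, 0, 86) mm, a point fixed to the tin. The true paddle is up to 5 mm nearer or farther in x and up to 6 mm higher or lower. It is 26 mm wide (tin y), 5 mm thick, 25 mm high (about z 73 to 98), and covered by the hood until that is aside
- jar: blue glass candy jar with a lid, 90 mm across, 130 mm high, origin under its base, loose bystander
- coaster: round ceramic coaster, 96 mm across, 8 mm thick, origin under its base, loose bystander
- stamp_a: stainless cookie stamp, 58 mm across, 66 mm high, origin under its base, loose bystander
- stamp_b: a second such cookie stamp, loose bystander

How it is judged:
By the outcome, as a careful person would: the job done as asked, in the order asked, and still so for the second after the job is handed in, with the robot touching nothing.
It also fails if it takes over 72 s, if anything falls off the work surface, if the arm or the gripper's body presses on something with over 40 N, if the wrist force passes 120 N, or if a joint passes its speed limit or range.

### The arm

A 7-joint arm with a two-finger parallel gripper is mounted at the origin on the work surface. World frame = base frame: x ahead of the robot, y to its left, z up, the work surface at z = 0. Lengths are in m, angles in rad, forces in N, time in s.
With the tool pointing down it reaches from about 0.4 to 0.85 m from the base axis. Payload 4.5 kg.
Tool frame: the origin (TCP) lies at the very end of the fingers, on their centre line; the grasp point (between the pads) lies 19 mm behind it (r.pinch_z is the distance from the TCP to the grasp point, in m); x points along the fingers, y is the direction in which the jaws open and shut, and the axes are right-handed (so a half turn about x gives the same grasp; the last joint's range is limited). The gripper opens to 88 mm and grips with 3 to 60 N. Pads are 18 mm wide; open, the fingers measure 123 mm over their backs; the gripper's body (75 mm by 187 mm) begins 45 mm behind the grasp point.
Start: joints at [1.162, 0.689, -0.195, 1.565, 0.157, 0.902, -0.215], TCP at [0.268, -0.565, 0.205] pointing down, gripper open.
Joint ranges: [-3.01, 3.01], [-0.46, 2.08], [-1.47, 1.51], [0.13, 2.56], [-1, 4.14], [0.04, 2.09], [-2.66, 2.66]. Speed limits (rad/s): [2.57, 2.57, 3.14, 3.14, 3.14, 3.14, 3.14].

### API

Orientations are given as a unit quaternion [x, y, z, w].
In Python, from plant import telemetry, cams, job, r gives the robot as it stands.
- The arm moves only by the tool send_rows, never from a script. Its argument "commands" is one flat list of numbers, 7 for each row, row after row: the shift along the world's x, y, z as a fraction of full scale, then the turn, a rotation vector about the world's x, y, z as a fraction of full scale, then the closure, from 0 (fully open) to 1 (shut). In form: [dx, dy, dz, wx, wy, wz, claw, dx, dy, dz, wx, wy, wz, claw, ...]. A call has 1 to 12 rows; each row shifts and turns the pose as measured when the row begins; what a row does not reach is not made up. Full scale, the value 1, is 250 mm for a shift and 90 degrees for a turn. A row lasts 1/10 s, in which the tool goes at most 50 mm and 8.59 degrees, less where a joint would pass 70% of its speed; a pose out of reach is approached as far as the arm can. A call with a number of a shift or a turn outside -1 to 1 is refused whole. A call with a gripper value outside its range is refused whole. The fingers move at their own pace and stop on an object; "newtons" is the grip in N (left out, the last holds). Time passes only in rows, so rows that do not move let the fingers close. It gives the time, the measured TCP pose, the force and the opening at its end, in the units of the state.
- telemetry.get_state(): the state, without advancing time (a new reading comes with each control period).
- cams.snapshot(name): name is "side" or "top" or "wrist"; returns a dict with "image" (420x560x3 uint8, blue, green, red), "intrinsics" (3x3 intrinsics, pixels), "world_to_cam" (4x4, takes a point from world to camera coordinates). Camera axes: x right, y down, z forward; pixel columns grow to the right and rows downward; lengths in m; the calibration is good to about 2 mm. A picture is of the moment at which its call begins. There is no depth.
- job.finish_job(): hands the job in, once; it reports no verdict.
The state is a dict: "clock": time; "q": joint angles; "qd": joint speeds; "joint_torque": joint torques, N m; "tool_pos": TCP position; "eef_rot": TCP orientation; "contact_force": force on the tool from outside, world axes, zero at the start; "moment": the same for the moment, N m; "opening": opening from 0.0 (shut) to 1.0 (fully open).
Only numpy, scipy, OpenCV 4.12 (cv2) and the standard library are available. Lean on these libraries where they do the work, as an engineer would, in place of code of your own. Each camera call takes 0.05 s, during which the arm holds its last target.

## Working session

There is one attempt and no reset: what is moved stays moved. The work goes in short steps, Python scripts to look and compute and a tool call to move; the robot and the scene stay as the last step left them, time stands still between calls to the robot, and variables do not carry over. Pictures are saved under pics/ and viewed, and the job is handed in when it is done.

Besides the shell and the picture viewer there is one more tool, called after "Call:" as name(argument=value, ...) on one line, values as JSON. send_rows: Moves the arm, as the interface text tells. Its arguments: {"type":"object","properties":{"commands":{"type":"array"},"newtons":{"type":"number"}},"required":["commands"]}

```bash
ls -la; mkdir -p pics
python3 - <<'E'
from plant import telemetry, cams, job, r
import cv2
s=telemetry.get_state(); print(s); print(r.pinch_z)
for n in ["side","top","wrist"]:
    d=cams.snapshot(n); cv2.imwrite(f"pics/{n}0.png",d["image"]); print(n,d["intrinsics"].tolist(),d["world_to_cam"].tolist())
E
```

```text
total 12
drwxr-xr-x  3 agent agent 4096 Dec  6 15:40 .
drwxr-xr-x 23 root  root  4096 Dec  6 15:40 ..
drwxr-xr-x  2 agent agent 4096 Dec  6 15:40 pics
{'clock': 0.0, 'q': array([ 1.16179932,  0.68999371, -0.19448527,  1.56635027,  0.15727123,
        0.90249074, -0.21509293]), 'qd': array([ 2.50811251e-05,  4.88507016e-04,  2.01287015e-03,  3.05543095e-04,
        1.92100233e-03, -7.58230700e-04,  7.09168164e-04]), 'joint_torque': array([-6.47214874e-04, -5.27564228e+01, -1.26708124e+00, -1.53428292e+01,
       -5.26438805e-02,  6.60439662e-03,  2.01096427e-04]), 'tool_pos': array([ 0.26743656, -0.56411781,  0.20460162]), 'eef_rot': array([-0.68965473, -0.15592294,  0.69003102, -0.15466606]), 'contact_force': array([-0.73414858, -0.77886203,  0.35905922]), 'moment': array([ 0.00778981,  0.05822783, -0.01745654]), 'opening': 1.002160281825239}
0.0187
side [[476.7507628030062, 0.0, 284.5778039530001], [0.0, 476.7507628030062, 213.3163219473436], [0.0, 0.0, 1.0]] [[0.9955847648919265, -0.09056861245581393, -0.02466378626479716, -0.5603474287853083], [-0.0672370980787172, -0.504736925161
[... 253 characters left out ...]
.0, 0.0, 1.0]] [[-0.022227457109332986, -0.9997337122722352, -0.006200378764932324, 0.04719488702161073], [-0.9942390703373044, 0.022754905679136052, -0.10474199388185501, 0.5707883121104345], [0.10485519140827358, 0.003836510642430538, -0.9944801003644188, 1.441791867630745], [0.0, 0.0, 0.0, 1.0]]
wrist [[331.19488152988305, 0.0, 279.31452232197165], [0.0, 331.19488152988305, 207.67757996369946], [0.0, 0.0, 1.0]] [[0.4285705054544978, -0.9035083312505363, -0.00013120728047670083, -0.6236412751627353], [-0.867268949985828, -0.41142141017116074, 0.2803158783288159, -0.03968416187802207], [-0.2533217129362549, -0.1200213256619324, -0.9599078034589557, 0.3895019526779016], [0.0, 0.0, 0.0, 1.0]]
```

View pics/side0.png

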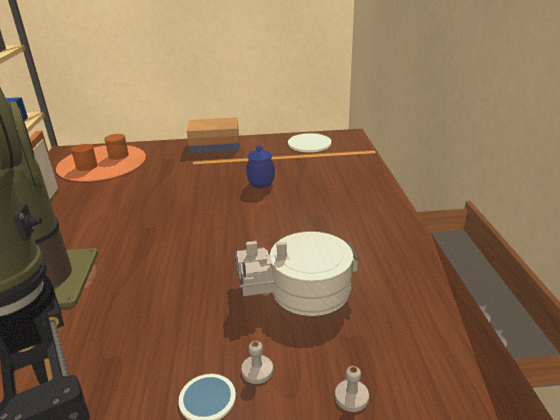

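View pics/top0.png

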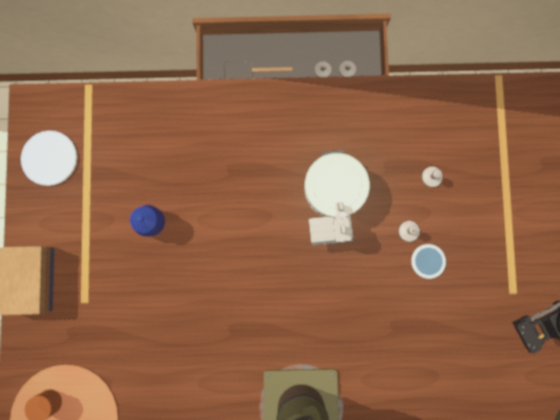

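View pics/wrist0.png

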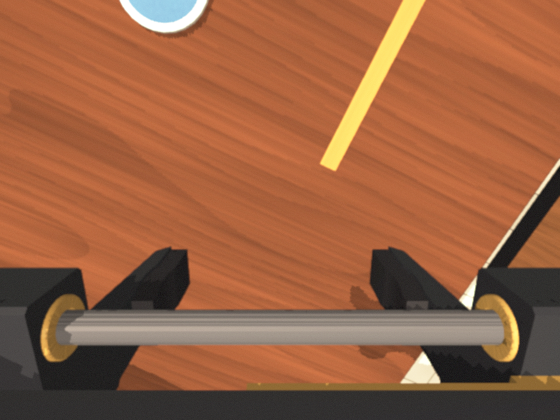

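Top view: the tin lid is near (337,185), the fins near (341,207) and (346,229), the jar at (147,221), and the stamps at (432,177) and (409,231). I'll measure these precisely.

```bash
cat > h.py <<'E'
from plant import telemetry, cams, job, r
import cv2, numpy as np
from scipy.spatial.transform import Rotation as R
def ray(d,u,v):
    K=d["intrinsics"];T=d["world_to_cam"];Rm=T[:3,:3]
    return -Rm.T@T[:3,3], Rm.T@np.linalg.solve(K,[u,v,1.])
def onz(d,u,v,z):
    c,k=ray(d,u,v); return c+k*(z-c[2])/k[2]
def proj(d,p):
    T=d["world_to_cam"];q=d["intrinsics"]@(T[:3,:3]@np.asarray(p)+T[:3,3]); return q[:2]/q[2]
def crop(d,x0,y0,x1,y1,name,k=5):
    cv2.imwrite("pics/"+name,cv2.resize(d["image"][y0:y1,x0:x1],None,fx=k,fy=k,interpolation=cv2.INTER_CUBIC))
E
python3 - <<'E'
from h import *
d=cams.snapshot("top"); s=cams.snapshot("side")
crop(d,295,140,385,255,"t1.png",5); crop(s,225,225,365,320,"s1.png",5)
hsv=cv2.cvtColor(d["image"],cv2.COLOR_BGR2HSV)
m=((hsv[...,1]<60)&(hsv[...,2]>120)).astype(np.uint8); m[:140]=0;m[255:]=0;m[:,:295]=0;m[:,385:]=0
c=max(cv2.findContours(m,cv2.RETR_EXTERNAL,cv2.CHAIN_APPROX_NONE)[0],key=cv2.contourArea)
p=c[:,0,:]; W=np.array([onz(d,u,v,.097) for u,v in p])
# circle fit on lid upper contour points
sel=p[:,1]<195; A=np.c_[2*W[sel,:2],np.ones(sel.sum())]; x=np.linalg.lstsq(A,(W[sel,:2]**2).sum(1),rcond=None)[0]
print("lid centre",x[:2],"r",np.sqrt(x[2]+x[0]**2+x[1]**2))
print(hsv[185,337],p.min(0),p.max(0))
E
```

```text
lid centre [ 0.61112224 -0.11098367] r 0.08790621654414309
[ 39  14 233] [304 151] [369 244]
```

View pics/t1.png

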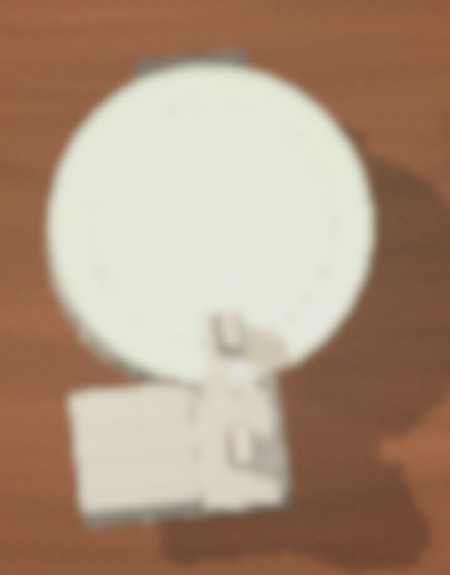

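View pics/s1.png

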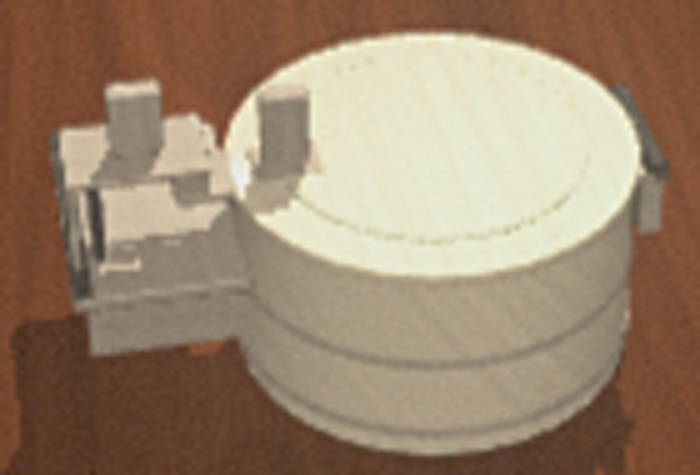

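Lid circle radius is 87.9 mm, which agrees with 87.5. In the side crop, the fin tops are at (284,92) and (133,87). Next is yaw, from fins and shelf edges in both views.

Run:
```python
from h import *
d=cams.snapshot("top"); s=cams.snapshot("side")
C=np.array([0.6111,-0.1110])
a=onz(s,225+284/5-.4,225+92/5-.4,.133); b=onz(s,225+133/5-.4,225+87/5-.4,.142)
a2=onz(d,295+227/5-.4,140+328/5-.4,.133); b2=onz(d,295+240/5-.4,140+443/5-.4,.142)
for n,p,q in(("lid",a,.062),("latch",b,.123),("lidT",a2,.062),("latT",b2,.123)):
    v=C-p[:2]; print(n,p,np.hypot(*v),q,np.degrees(np.arctan2(v[1],v[0])))
v=a-b;print(np.degrees(np.arctan2(v[1],v[0])),np.hypot(*v[:2]))
# front edge shelf rail z .068, hinge bracket top
for z,e in ((.068,[(84,520),(290,505)]),(.112,[(205,510),(280,500)]),(.063,[(75,393),(85,515)]),(.092,[(137,62),(245,50)])):
    P=[onz(d,295+u/5-.4,140+w/5-.4,z)[:2] for u,w in e]; v=P[0]-P[1]; print(P,np.degrees(np.arctan2(v[1],v[0]))-90)
for yaw in (3,4,5,6):
    Rz=R.from_euler('z',yaw,degrees=True).as_matrix(); print(yaw)
    for p in [(-62,0,133),(-123,0,142),(-156,85,63),(-156,-30,68),(-156,85,0.068e3),(-154,20,112)]:
        w=Rz@np.array(p)/1e3+[*C,0]
        print(p,((proj(d,w)-[294.6,139.6])*5).round(),((proj(s,w)-[224.6,224.6])*5).round())
```

```text
lid [ 0.54895877 -0.11723269  0.133     ] 0.06245301581719258 0.062 5.727545692709555
latch [ 0.48791623 -0.11918811  0.142     ] 0.12345560187581686 0.123 3.8028964680774804
lidT [ 0.54843263 -0.11457538  0.133     ] 0.06276928081294869 0.062 3.2653686821011414
latT [ 0.48709749 -0.11838198  0.142     ] 0.12422204031981826 0.123 3.4068498177395647
1.8347679152602965 0.06107384665644753
[array([ 0.45056657, -0.03937891]), array([ 0.45624767, -0.15270922])] 2.8697595691413227
[array([ 0.45340727, -0.10181067]), array([ 0.45782209, -0.14188908])] 6.2860514434277945
[array([ 0.52092647, -0.03658661]), array([ 0.45341808, -0.04024501])] -86.89807431898063
[array([ 0.70048025, -0.07436713]), array([ 0.70578967, -0.13395359])] 5.091863891411904
3
(-62, 0, 133) [226. 327.] [284.  88.]
(-123, 0, 142) [238. 441.] [134.  85.]
(-156, 85, 63) [ 74. 520.] [ 55. 134.]
(-156, -30, 68) [283. 504.] [ 70. 284.]
(-156, 85, 68.0) [ 75. 520.] [ 55. 124.]
(-154, 20, 112) [200. 505.] [ 60. 125.]
4
(-62, 0, 133) [228. 326.] [284.  89.]
(-123, 0, 142) [242. 440.] [134.  87.]
(-156, 85, 63) [ 79. 522.] [ 52. 137.]
(-156, -30, 68) [288. 503.] [ 72. 288.]
(-156, 85, 68.0) [ 80. 522.] [ 52. 128.]
(-154, 20, 112) [205. 505.] [ 59. 129.]
5
(-62, 0, 133) [230. 326.] [285.  91.]
(-123, 0, 142) [246. 440.] [135.  90.]
(-156, 85, 63) [ 85. 524.] [ 50. 141.]
(-156, -30, 68) [293. 501.] [ 74. 292.]
(-156, 85, 68.0) [ 85. 524.] [ 49. 132.]
(-154, 20, 112) [210. 505.] [ 59. 133.]
6
(-62, 0, 133) [232. 326.] [285.  92.]
(-123, 0, 142) [250. 440.] [135.  93.]
(-156, 85, 63) [ 90. 526.] [ 47. 145.]
(-156, -30, 68) [298. 500.] [ 76. 296.]
(-156, 85, 68.0) [ 90. 526.] [ 46. 136.]
(-154, 20, 112) [215. 505.] [ 59. 137.]
```

```bash
cat >> h.py <<'E'
C=np.array([0.6109,-0.1110,0]); YAW=4.0
Rz=R.from_euler('z',YAW,degrees=True)
def tin(*p): return Rz.apply(np.array(p)/1e3)+C
def invtin(w): return Rz.inv().apply(np.asarray(w)-C)*1e3
def want(tilt): # jaws along tin y, tool x down, tilt>0: tips forward (+x)
    t=np.radians(tilt); x=np.array([np.sin(t),0,-np.cos(t)]); y=np.array([0,1.,0]); 
    return Rz*R.from_matrix(np.c_[x,y,np.cross(x,y)])
def turn(tilt,flip=False):
    c=R.from_quat(telemetry.get_state()["eef_rot"]); T=want(tilt)
    if flip: T=T*R.from_euler('x',180,degrees=True)
    return (T*c.inv()).as_rotvec()/(np.pi/2)
def rep(flip=False,tilt=0):
    s=telemetry.get_state(); T=s["tool_pos"]; ax=R.from_quat(s["eef_rot"]).apply([1,0,0])
    print("t",round(s["clock"],2),"tcp_tin",invtin(T).round(1),"pinch_tin",invtin(T-.0187*ax).round(1),"F_tin",Rz.inv().apply(s["contact_force"]).round(1),"M",s["moment"].round(2),"op",round(s["opening"],3),"ax",Rz.inv().apply(ax).round(3)); return s
E
python3 - <<'E'
from h import *
s=rep(); print(turn(0),turn(0,True)); Rm=R.from_quat(s["eef_rot"]).as_matrix(); print(Rm.round(2)); print((tin(-123,0,118)-s["tool_pos"])/.25, s["q"])
E
```

```text
t 0.35 tcp_tin [-374.  -428.6  205.2] pinch_tin [-374.  -428.6  223.9] F_tin [-0.8  0.  -0.8] M [0.03 0.05 0.03] op 0.997 ax [-0.  0. -1.]
[ 1.00793354e-04 -3.01613269e-04  1.76252419e+00] [-2.15351667e-04 -7.19663859e-05 -2.37475780e-01]
[[-0.    0.43 -0.9 ]
 [ 0.   -0.9  -0.43]
 [-1.   -0.    0.  ]]
[ 0.88180548  1.78008494 -0.34897621] [ 1.16177653  0.68932024 -0.1945543   1.56552428  0.15728783  0.90248492
 -0.21508767]
```

Call:
send_rows(commands=[0.08,0.16,0.01,0,0,-0.024,0,0.088,0.17,0,0,0,-0.024,0,0.088,0.17,0,0,0,-0.024,0,0.088,0.17,0,0,0,-0.024,0,0.088,0.17,0,0,0,-0.024,0,0.088,0.17,0,0,0,-0.024,0,0.088,0.17,0,0,0,-0.024,0,0.088,0.17,0,0,0,-0.024,0,0.088,0.17,0,0,0,-0.024,0,0.088,0.17,0,0,0,-0.024,0], newtons=20)

```text
clock: 1.35
tool_pos: [0.4863, -0.135, 0.2085]
eef_rot: [0.707, 0.009, -0.707, 0.014]
contact_force: [0.8, 1.1, 0.4]
opening: 0.998
```

Run:
```python
from h import *
s=rep(); print(turn(0,True)); print((tin(-123,0,118)-s["tool_pos"])/.25, s["q"])
```

```text
t 1.35 tcp_tin [-126.   -15.2  208.5] pinch_tin [-126.   -15.1  227.2] F_tin [0.8 1.1 0.4] M [ 0.01 -0.04 -0.04] op 0.998 ax [ 0.    -0.007 -1.   ]
[0.00436885 0.00044208 0.0241099 ]
[ 0.00773676  0.06164007 -0.36190972] [ 0.18754956  0.52558881 -0.02004257  1.92723541  0.02637784  0.68730543
 -1.38901129]
```

Call:
send_rows(commands=[0.0077,0.06,0,0.004,0,0.024,0,0,0,0,0,0,0,0,0,0,0,0,0,0,0])

```text
clock: 1.65
tool_pos: [0.4918, -0.1113, 0.2087]
eef_rot: [0.708, 0.031, -0.705, 0.029]
contact_force: [-0.3, -0.1, -0.2]
opening: 1.003
```

Run:
```python
from h import *
s=rep(); print(turn(0,True)); print((tin(-123,0,118)-s["tool_pos"])/.25)
d=cams.snapshot("wrist"); cv2.imwrite("pics/w1.png",d["image"])
for p in [(-62,0,133),(-123,0,142),(-156,85,63),(-156,-30,68),(-154,20,112)]: print(p,proj(d,tin(*p)).round())
d=cams.snapshot("side"); cv2.imwrite("pics/s2.png",d["image"])
```

```text
t 1.65 tcp_tin [-118.8    8.   208.7] pinch_tin [-118.9    7.9  227.4] F_tin [-0.3 -0.1 -0.2] M [-0.02  0.   -0.01] op 1.003 ax [ 0.004  0.003 -1.   ]
[-0.00185463  0.00237219 -0.00984318]
[-0.01443156 -0.03299951 -0.36288137]
(-62, 0, 133) [292. 131.]
(-123, 0, 142) [290. 212.]
(-156, 85, 63) [205. 219.]
(-156, -30, 68) [316. 222.]
(-154, 20, 112) [266. 235.]
```

View pics/w1.png

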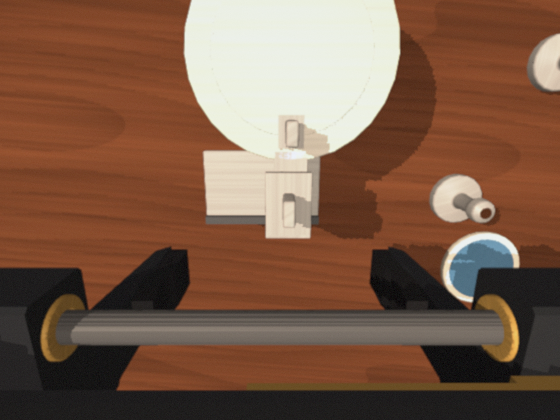

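View pics/s2.png

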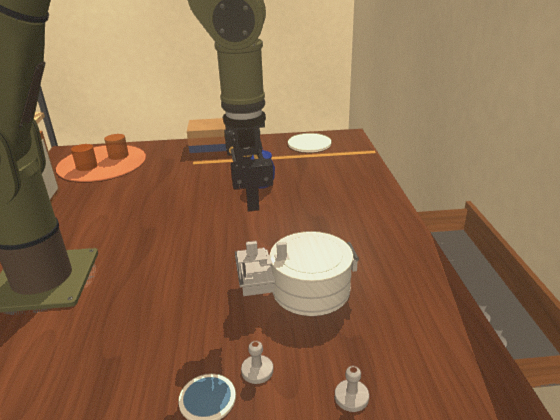

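Wrist view: latch fin at (290,210) against a predicted (290,212), and lid fin at (293,130) against (292,131), so the tin pose is confirmed. Descending.

Call:
send_rows(commands=[-0.0144,-0.033,0,-0.002,0.002,-0.01,0,0,0,-0.08,0,0,0,0,0,0,-0.08,0,0,0,0,0,0,-0.08,0,0,0,0,0,0,-0.05,0,0,0,0,0,0,-0.03,0,0,0,0,0,0,0,0,0,0,0])

```text
clock: 2.45
tool_pos: [0.4825, -0.1388, 0.1272]
eef_rot: [-0.707, -0.01, 0.707, -0.017]
contact_force: [0.7, 0.4, 0.1]
opening: 1.0
```

Run:
```python
from h import *
s=rep(); print(turn(0,True)); print((tin(-123,0,118)-s["tool_pos"])/.25)
```

```text
t 2.45 tcp_tin [-130.   -18.8  127.2] pinch_tin [-130.   -18.6  145.9] F_tin [0.7 0.4 0.1] M [ 0.05  0.05 -0.  ] op 1.0 ax [-0.001 -0.01  -1.   ]
[ 0.00625364 -0.00016309  0.02090598]
[ 0.02282948  0.07687157 -0.03672326]
```

Call:
send_rows(commands=[0.006,0.02,0,0,0,0,0])

```text
clock: 2.55
tool_pos: [0.4836, -0.1356, 0.1275]
eef_rot: [-0.707, -0.008, 0.707, -0.016]
contact_force: [0.5, -0.2, -0.0]
opening: 1.003
```

Call:
send_rows(commands=[0,0,0,0,0,0,0])

```text
clock: 2.65
tool_pos: [0.4842, -0.1352, 0.128]
eef_rot: [0.707, 0.008, -0.707, 0.016]
contact_force: [-0.8, 0.5, 0.6]
opening: 1.004
```

Call:
send_rows(commands=[0,0,0,0,0,0,0])

```text
clock: 2.75
tool_pos: [0.4845, -0.1354, 0.1286]
eef_rot: [0.708, 0.008, -0.706, 0.016]
contact_force: [-0.3, 0.4, -0.2]
opening: 1.004
```

Run:
```python
from h import *
s=rep(); print(turn(0,True)); print((tin(-123,0,118)-s["tool_pos"])/.25)
```

```text
t 2.75 tcp_tin [-127.7  -15.5  128.6] pinch_tin [-127.8  -15.3  147.3] F_tin [-0.2  0.4 -0.2] M [ 0.04  0.01 -0.04] op 1.004 ax [ 0.001 -0.011 -1.   ]
[0.00702199 0.00118673 0.02292196]
[ 0.01459939  0.06308932 -0.04227323]
```

Call:
send_rows(commands=[0.012,0.05,0,0.007,0,0.023,0])

```text
clock: 2.85
tool_pos: [0.4876, -0.1238, 0.1291]
eef_rot: [0.708, 0.024, -0.706, 0.025]
contact_force: [-0.8, 0.6, 0.1]
opening: 0.998
```

Call:
send_rows(commands=[0,0,0,0,0,0,0])

```text
clock: 2.95
tool_pos: [0.4886, -0.1216, 0.1294]
eef_rot: [0.708, 0.026, -0.705, 0.026]
contact_force: [0.5, 0.3, 0.1]
opening: 0.998
```

Run:
```python
from h import *
s=rep(); print(turn(0,True)); print((tin(-123,0,118)-s["tool_pos"])/.25)
```

```text
t 2.95 tcp_tin [-122.7   -2.   129.4] pinch_tin [-122.8   -2.   148.1] F_tin [0.5 0.3 0.1] M [0.08 0.06 0.05] op 0.998 ax [ 0.004  0.001 -1.   ]
[-0.00053604  0.00248766 -0.00237023]
[-0.00157594  0.00788996 -0.04577939]
```

Call:
send_rows(commands=[0,0.008,-0.046,0,0.002,-0.002,0,0,0,0,0,0,0,0])

```text
clock: 3.15
tool_pos: [0.4892, -0.1187, 0.1175]
eef_rot: [0.707, 0.026, -0.706, 0.025]
contact_force: [0.4, 0.1, 0.6]
opening: 0.998
```

Run:
```python
from h import *
s=rep(); print(turn(0,True)); print((tin(-123,0,118)-s["tool_pos"])/.25)
```

```text
t 3.15 tcp_tin [-122.     0.8  117.5] pinch_tin [-122.     0.8  136.2] F_tin [0.4 0.  0.6] M [0.03 0.03 0.01] op 0.998 ax [ 0.002  0.001 -1.   ]
[-0.00075229  0.00117562 -0.00105354]
[-0.00385715 -0.0034547   0.00191923]
```

Centred. Closing on the latch fin.

Call:
send_rows(commands=[0,0,0,0,0,0,0.85,0,0,0,0,0,0,0.85,0,0,0,0,0,0,0.85,0,0,0,0,0,0,0.9,0,0,0,0,0,0,1,0,0,0,0,0,0,1,0,0,0,0,0,0,1], newtons=15)

```text
clock: 3.85
tool_pos: [0.4887, -0.1192, 0.1171]
eef_rot: [0.707, 0.025, -0.706, 0.025]
contact_force: [-0.2, -0.8, 0.1]
opening: 0.393
```

Run:
```python
from h import *
rep()
```

```text
t 3.85 tcp_tin [-122.5    0.3  117.1] pinch_tin [-122.5    0.3  135.8] F_tin [-0.2 -0.7  0.1] M [ 0.04 -0.01 -0.04] op 0.393 ax [ 0.001  0.001 -1.   ]
```

Call:
send_rows(commands=[0,0,0,0,0,0,1,0,0,0,0,0,0,1,0,0,0,0,0,0,1,0,0,0,0,0,0,1,0,0,0,0,0,0,1])

```text
clock: 4.35
tool_pos: [0.4887, -0.1193, 0.1171]
eef_rot: [0.707, 0.025, -0.706, 0.025]
contact_force: [-0.4, -0.2, -0.4]
opening: 0.003
```

Run:
```python
from h import *
rep()
```

```text
t 4.35 tcp_tin [-122.4    0.3  117.1] pinch_tin [-122.5    0.3  135.8] F_tin [-0.4 -0.1 -0.4] M [0.04 0.08 0.01] op 0.003 ax [ 0.001  0.001 -1.   ]
```

The jaws shut to 0.003, which shouldn't happen with a 10 mm fin between them. I'll look.

Run:
```python
from h import *
d=cams.snapshot("wrist"); cv2.imwrite("pics/w3.png",d["image"])
s=telemetry.get_state();d=cams.snapshot("side"); print(proj(d,s["tool_pos"]), proj(d,tin(-123,0,142)))
crop(d,195,175,335,285,"s3.png",5)
d=cams.snapshot("top");crop(d,285,140,395,250,"t3.png",5); print(proj(d,s["tool_pos"]))
```

```text
[252.34612647 252.10069448] [251.34655746 242.09819085]
[341.92175781 228.07373368]
```

View pics/w3.png

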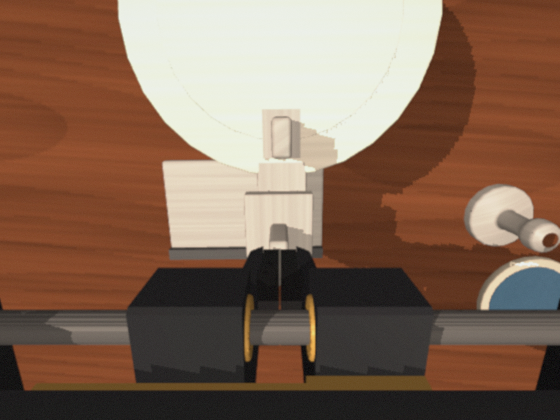

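View pics/s3.png

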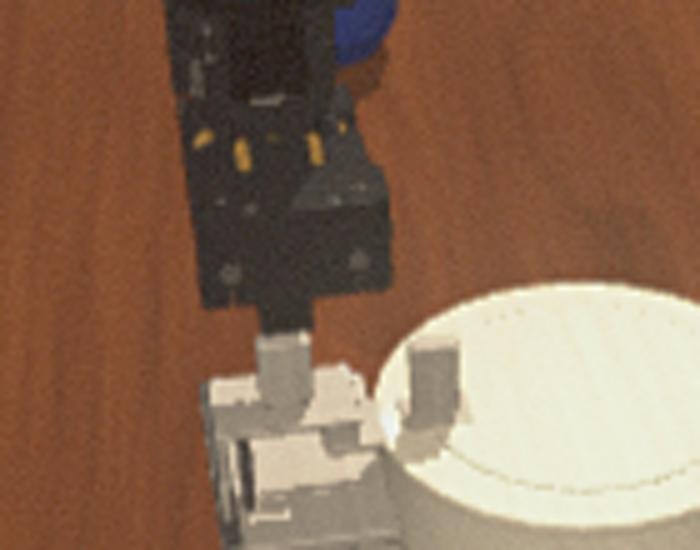

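View pics/t3.png

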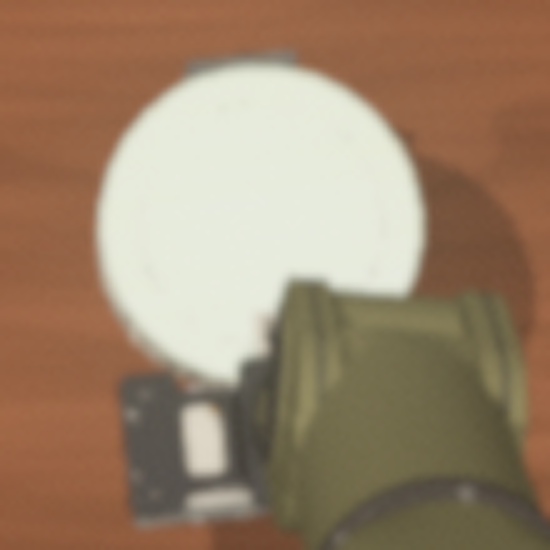

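Run:
```python
from h import *
d=cams.snapshot("side"); 
print("s2 tcp",proj(d,[0.4918,-0.1113,0.2087]), "fingers +-y", proj(d,tin(-118.8,52,208.7)),proj(d,tin(-118.8,-36,208.7)))
for z in (.117,.137,.145,.150,.155): print(z,proj(d,[.4887,-.1193,z]))
for p in [(-123,0,142),(-123,-5,142),(-123,30,117),(-123,15,117)]: print(p,proj(d,tin(*p)))
w=cams.snapshot("wrist"); s=telemetry.get_state(); print("wrist tcp",proj(w,s["tool_pos"]),"fin",proj(w,tin(-112,0,142)),proj(w,tin(-134,0,142)),proj(w,tin(-154,20,112)),proj(w,tin(-62,0,133)))
crop(w,200,160,360,280,"w3c.png",5)
```

```text
s2 tcp [251.0081513  211.36765118] fingers +-y [248.86895459 200.67558898] [253.35969958 222.95472032]
0.117 [252.32308029 252.16202897]
0.137 [251.73858571 244.05641795]
0.145 [251.50131828 240.76605804]
0.15 [251.35200167 238.69537616]
0.155 [251.20188946 236.61366106]
(-123, 0, 142) [251.34655746 242.09819085]
(-123, -5, 142) [251.59679303 243.46934474]
(-123, 30, 117) [250.62617362 244.12201128]
(-123, 15, 117) [251.3449041  248.13761383]
wrist tcp [279.85592944 238.02448139] fin [280.51297355 236.74504626] [280.43554158 276.33627276] [248.12010565 282.2817512 ] [280.62092953 133.64058075]
```

View pics/w3c.png

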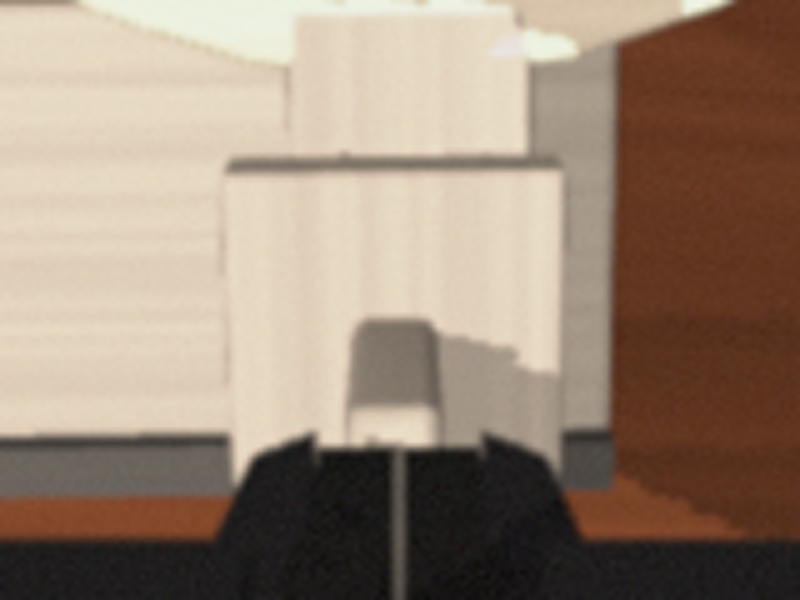

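Run:
```python
from h import *
w=cams.snapshot("wrist"); s=telemetry.get_state()
T=w["world_to_cam"]
for p in [(-95,-20,112),(-95,20,112),(-112,-5,142),(-112,5,142),(-72,0,133),(-52,0,133),(-156,85,63),(-82,85,63),(-156,-30,68)]:
    q=T[:3,:3]@tin(*p)+T[:3,3]; print(p,proj(w,tin(*p)).round(1),"depth",q[2].round(3))
c=-T[:3,:3].T@T[:3,3]; print("cam tin",invtin(c),"tcp",invtin(s["tool_pos"]))
ax=R.from_quat(s["eef_rot"]).apply([1,0,0])
for k in (0,10,20,30,40): 
    P=s["tool_pos"]-ax*k/1e3; print(k,[proj(w,P+R.from_quat(s["eef_rot"]).apply([0,0,e])).round() for e in(-.009,.009)])
```

```text
(-95, -20, 112) [315.2 190.1] depth 0.19
(-95, 20, 112) [245.5 190. ] depth 0.19
(-112, -5, 142) [290.5 236.7] depth 0.166
(-112, 5, 142) [270.5 236.7] depth 0.166
(-72, 0, 133) [280.6 154.3] depth 0.164
(-52, 0, 133) [280.7 112.2] depth 0.158
(-156, 85, 63) [169.2 253. ] depth 0.254
(-82, 85, 63) [159.6 156.2] depth 0.234
(-156, -30, 68) [319.8 255.8] depth 0.249
cam tin [-51.69411963   0.78463678 297.45680905] tcp [-122.38815538    0.2479165   117.16101302]
0 [array([280., 223.]), array([280., 252.])]
10 [array([280., 229.]), array([280., 259.])]
20 [array([280., 236.]), array([280., 268.])]
30 [array([280., 243.]), array([280., 277.])]
40 [array([280., 252.]), array([280., 287.])]
```

Row 250 in the wrist view and row 241 in the side view both put the visible fingertips about 30 mm above the reported TCP, just over the fin top. I'll raise the tool and measure the tip cleanly.

Call:
send_rows(commands=[0,0,0.1,0,0,0,1,0,0,0.1,0,0,0,1,0,0,0,0,0,0,1,0,0,0,0,0,0,1])

```text
clock: 5.05
tool_pos: [0.4878, -0.1191, 0.1678]
eef_rot: [-0.706, -0.025, 0.707, -0.025]
contact_force: [-0.3, 0.4, -0.5]
opening: 0.004
```

Run:
```python
from h import *
s=rep(); d=cams.snapshot("side"); s=telemetry.get_state()
crop(d,195,140,335,260,"s4.png",5); print("origin195,140")
ax=R.from_quat(s["eef_rot"]).apply([1,0,0])
for k in (0,10,20,30,40,50,64,80): print(k,((proj(d,s["tool_pos"]-ax*k/1e3)-[195,140])*5).round())
```

```text
t 5.05 tcp_tin [-123.3    0.6  167.8] pinch_tin [-123.3    0.5  186.5] F_tin [-0.2  0.5 -0.5] M [-0.01 -0.02  0.01] op 0.004 ax [-0.001  0.001 -1.   ]
origin195,140
0 [277. 456.]
10 [276. 435.]
20 [274. 414.]
30 [273. 392.]
40 [271. 370.]
50 [270. 348.]
64 [267. 316.]
80 [265. 279.]
```

View pics/s4.png

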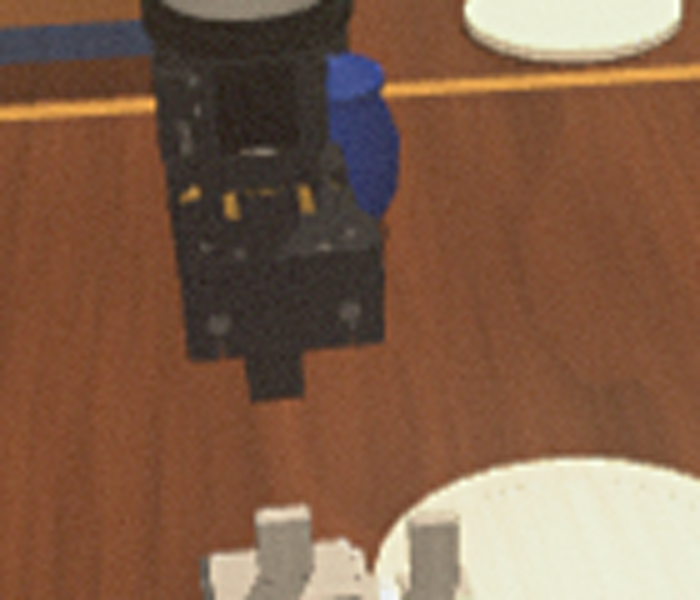

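The tip is about 37 mm short of the reported TCP in both views. With the jaws open I'll descend to reported z ≈ 0.083, which is clear of everything even if the report is right, then look before closing.

Call:
send_rows(commands=[0,0,0,0,0,0,0,0,0,0,0,0,0,0,0,0,0,0,0,0,0,0,0,0,0,0,0,0,0,0,0,0,0,0,0,0,0,0,-0.05,0,0,0,0,0,0,-0.07,0,0,0,0,0,0,-0.07,0,0,0,0,0,0,-0.05,0,0,0,0,0,0,-0.03,0,0,0,0,0,0,0,0,0,0,0])

```text
invalid input at $.commands: expected a multiple of 7 numbers
```

Run:
```python
from h import *
s=rep(); print(turn(0,True)); print((tin(-123,0,83)-s["tool_pos"])/.25)
d=cams.snapshot("side"); crop(d,195,140,335,260,"s5.png",5)
d=cams.snapshot("wrist"); cv2.imwrite("pics/w5.png",d["image"])
```

```text
t 5.1 tcp_tin [-123.2    0.5  167.7] pinch_tin [-123.2    0.5  186.4] F_tin [ 1.  -1.3  0.3] M [ 0.06  0.01 -0.01] op 0.008 ax [-0.001  0.001 -1.   ]
[-0.00066354 -0.0007907  -0.00056512]
[ 0.00086805 -0.00187156 -0.33880518]
```

View pics/s5.png

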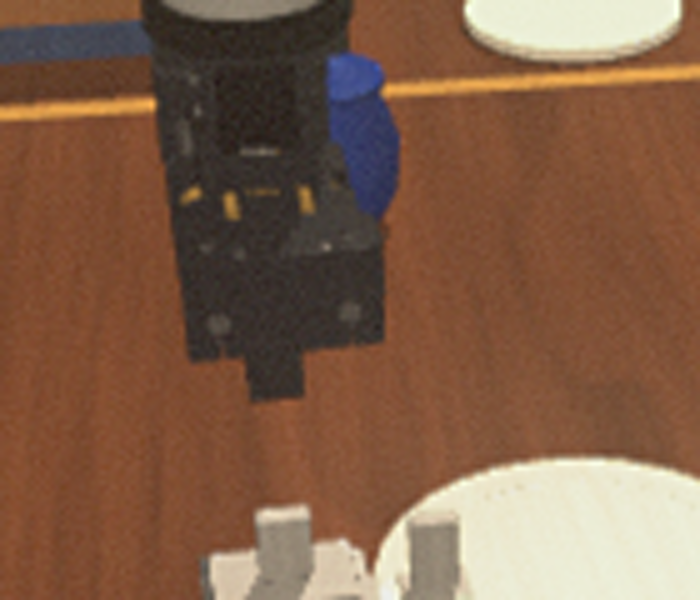

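View pics/w5.png

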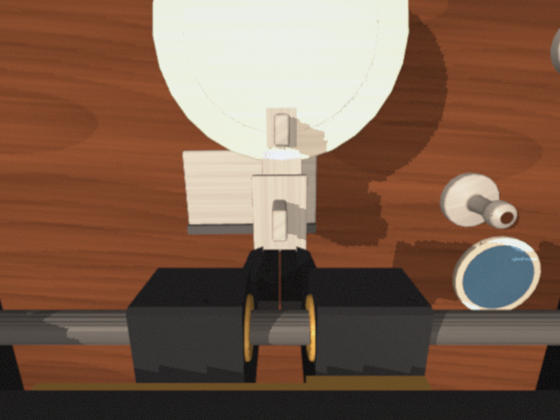

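Call:
send_rows(commands=[0,0,0,0,0,0,0,0,0,0,0,0,0,0,0,0,0,0,0,0,0,0,0,0,0,0,0,0,0,0,0,0,0,0,0,0,0,-0.05,0,0,0,0,0,0,-0.07,0,0,0,0,0,0,-0.06,0,0,0,0,0,0,-0.04,0,0,0,0,0,0,0,0,0,0,0])

```text
clock: 6.2
tool_pos: [0.4872, -0.1189, 0.1086]
eef_rot: [-0.705, -0.026, 0.708, -0.024]
contact_force: [0.3, -0.4, 0.6]
opening: 0.886
```

Run:
```python
from h import *
s=rep(); print(turn(0,True)); print((tin(-123,0,85)-s["tool_pos"])/.25)
d=cams.snapshot("side"); crop(d,195,140,335,260,"s6.png",5)
```

```text
t 6.2 tcp_tin [-124.     0.8  108.6] pinch_tin [-123.9    0.7  127.3] F_tin [ 0.3 -0.5  0.6] M [ 0.02  0.06 -0.06] op 0.886 ax [-0.004  0.002 -1.   ]
[-0.00105133 -0.00286526 -0.00068334]
[ 0.00414009 -0.00277191 -0.09452823]
```

View pics/s6.png

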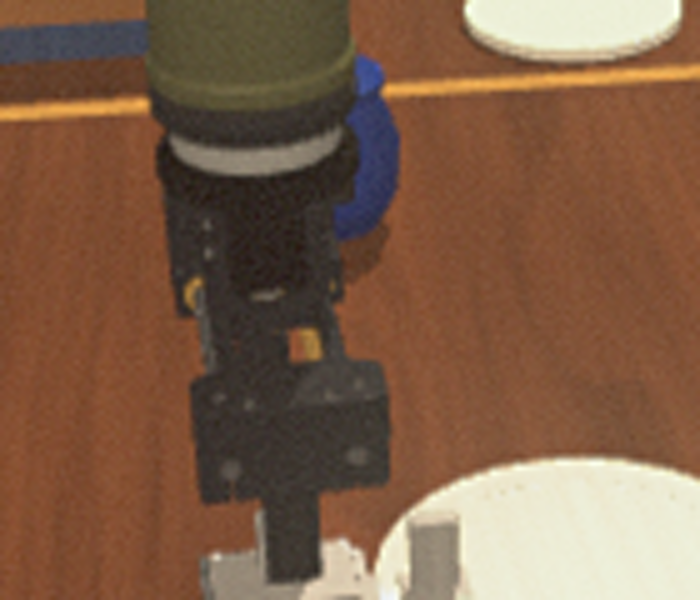

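Run:
```python
from h import *
d=cams.snapshot("side")
for z in (100,108.6,120,130,140,150,160): print(z,[((proj(d,tin(-124,y,z))-[195,140])*5).round() for y in (-56,-39)])
c,k=ray(d,253,256);
```

```text
100 [array([300., 678.]), array([295., 652.])]
108.6 [array([299., 661.]), array([294., 635.])]
120 [array([297., 637.]), array([293., 612.])]
130 [array([296., 617.]), array([291., 591.])]
140 [array([294., 595.]), array([290., 570.])]
150 [array([293., 574.]), array([288., 549.])]
160 [array([291., 553.]), array([287., 528.])]
```

Tip offset k ≈ 37.5 mm again (tip at z ≈ 0.146 for reported 0.1086). I'll descend a further 30 mm with the jaws open.

Call:
send_rows(commands=[0.004,-0.003,-0.04,0,-0.003,0,0,0,0,-0.04,0,0,0,0,0,0,-0.03,0,0,0,0,0,0,0,0,0,0,0])

```text
clock: 6.7
tool_pos: [0.4904, -0.1202, 0.0814]
eef_rot: [0.709, 0.025, -0.704, 0.025]
contact_force: [-0.1, -0.5, -0.7]
opening: 0.999
```

Run:
```python
from h import *
s=rep(); print(turn(0,True)); print((tin(-123,0,80)-s["tool_pos"])/.25)
d=cams.snapshot("side"); crop(d,195,170,335,290,"s7.png",5)
d=cams.snapshot("wrist"); cv2.imwrite("pics/w7.png",d["image"])
```

```text
t 6.7 tcp_tin [-120.9   -0.8   81.4] pinch_tin [-121.    -0.8  100.1] F_tin [-0.1 -0.5 -0.7] M [0.05 0.05 0.05] op 0.999 ax [ 0.006  0.    -1.   ]
[-0.00043264  0.00391045 -0.00047444]
[-0.00864808  0.00246033 -0.00576481]
```

View pics/s7.png

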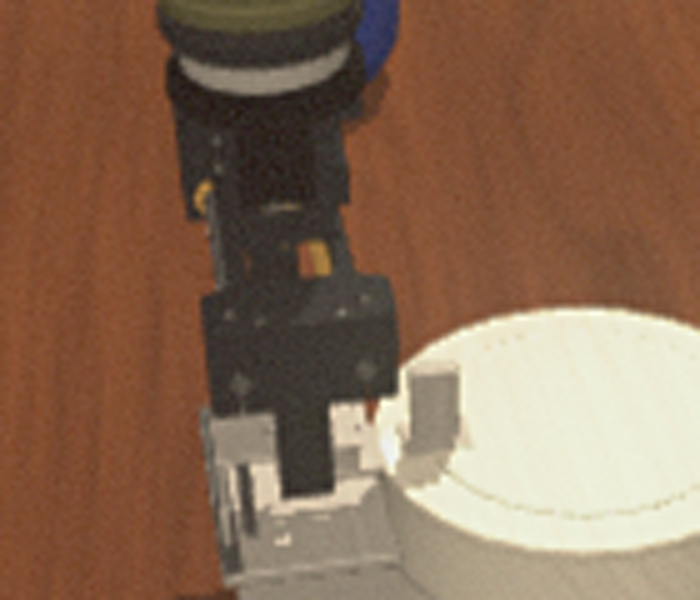

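View pics/w7.png

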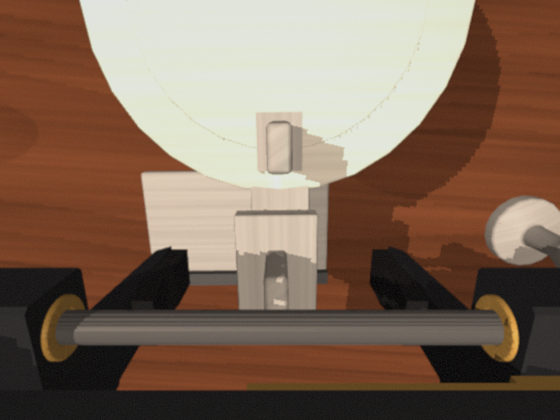

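The wrist view shows the fin (col 276, rows 250–305) between the open fingers (inner edges 188 and 372). Closing.

Call:
send_rows(commands=[-0.006,0.003,-0.006,0,0.003,0,0.8,0,0,0,0,0,0,0.8,0,0,0,0,0,0,0.8,0,0,0,0,0,0,0.8,0,0,0,0,0,0,0.9,0,0,0,0,0,0,1,0,0,0,0,0,0,1,0,0,0,0,0,0,1,0,0,0,0,0,0,1,0,0,0,0,0,0,1,0,0,0,0,0,0,1,0,0,0,0,0,0,1], newtons=15)

```text
clock: 8.0
tool_pos: [0.49, -0.1193, 0.0816]
eef_rot: [0.708, 0.025, -0.705, 0.025]
contact_force: [0.5, -0.1, 0.0]
opening: 0.115
```

Run:
```python
from h import *
s=rep(); print(turn(0,True)); print((tin(-123,0,80)-s["tool_pos"])/.25)
```

```text
t 8.0 tcp_tin [-1.211e+02  1.000e-01  8.160e+01] pinch_tin [-1.212e+02  1.000e-01  1.003e+02] F_tin [ 0.5 -0.1  0. ] M [0.05 0.03 0.13] op 0.115 ax [ 0.004 -0.    -1.   ]
[-0.00017789  0.00271926 -0.00118591]
[-0.00735313 -0.00094896 -0.00641871]
```

Opening of 0.115 is 10 mm, so the fin is held, and the effective tip offset is confirmed. Sliding along tin +y.

Call:
send_rows(commands=[-0.001,0.02,0,0,0,0,1,-0.0017,0.024,0,0,0,0,1,-0.0017,0.024,0,0,0,0,1,-0.0017,0.024,0,0,0,0,1,-0.0017,0.024,0,0,0,0,1,-0.0017,0.024,0,0,0,0,1])

```text
clock: 8.6
tool_pos: [0.4873, -0.086, 0.0816]
eef_rot: [0.708, 0.022, -0.705, 0.026]
contact_force: [-0.2, -3.9, -0.2]
opening: 0.11
```

```bash
sed -i 's/invtin(T-.0187\*ax)/invtin(T-.0562*ax)/; s/"tcp_tin",invtin(T)/"tip_tin",invtin(T-.0375*ax)/' h.py
python3 - <<'E'
from h import *
s=rep(); print(turn(0,True))
E
```

```text
t 8.6 tip_tin [-121.7   33.7  119.1] pinch_tin [-121.8   33.8  137.8] F_tin [-0.5 -3.9 -0.2] M [-0.64  0.02  0.14] op 0.11 ax [ 0.004 -0.005 -1.   ]
[0.00286556 0.00296894 0.0012999 ]
```

Call:
send_rows(commands=[-0.0017,0.024,0,0.002,0,0,1,-0.0017,0.024,0,0.001,0,0,1,-0.0017,0.024,0,0.001,0,0,1,-0.001,0.016,0,0,0,0,1])

```text
clock: 9.0
tool_pos: [0.4852, -0.0614, 0.0816]
eef_rot: [0.708, 0.025, -0.705, 0.023]
contact_force: [-0.2, -2.9, 0.4]
opening: 0.114
```

Run:
```python
from h import *
s=rep(); print(turn(0,True))
```

```text
t 9.0 tip_tin [-122.1   58.2  119.1] pinch_tin [-122.2   58.1  137.8] F_tin [-0.4 -2.9  0.4] M [-0.79 -0.06  0.11] op 0.114 ax [ 0.004  0.002 -1.   ]
[-0.00157415  0.00253127  0.00064105]
```

Call:
send_rows(commands=[-0.0005,0.008,0,0,0,0,1,-0.0005,0.008,0,0,0,0,1,-0.0005,0.008,0,0,0,0,1])

```text
clock: 9.3
tool_pos: [0.4852, -0.061, 0.0816]
eef_rot: [0.709, 0.021, -0.705, 0.024]
contact_force: [0.5, -8.9, -0.8]
opening: 0.111
```

Run:
```python
from h import *
s=rep()
```

```text
t 9.3 tip_tin [-122.1   58.9  119.1] pinch_tin [-122.2   59.   137.8] F_tin [-0.1 -8.9 -0.8] M [-1.55 -0.14  0.22] op 0.111 ax [ 0.005 -0.005 -1.   ]
```

Stop felt: 8.9 N with no further travel at about 59 mm. Releasing and rising.

Call:
send_rows(commands=[0,0,0,0,0,0,0.6,0,0,0,0,0,0,0.6,0,0,0,0,0,0,0.6,0,0,0,0,0,0,0.6,0,0,0,0,0,0,0.6,0,0,0.06,0,0,0,0.6,0,0,0.08,0,0,0,0.6,0,0,0.08,0,0,0,0.6,0,0,0.04,0,0,0,0.6,0,0,0,0,0,0,0.6])

```text
clock: 10.3
tool_pos: [0.4843, -0.0549, 0.1481]
eef_rot: [0.708, 0.024, -0.706, 0.023]
contact_force: [0.5, 0.4, -0.3]
opening: 0.399
```

Run:
```python
from h import *
s=rep(); print(turn(0,True),(tin(-62,0,160-37.5)-s["tool_pos"])/.25)
w=cams.snapshot("wrist"); cv2.imwrite("pics/w8.png",w["image"])
for p in [(-123,60,142),(-140,-13,98),(-140,13,98),(-140,-13,73),(-62,0,133)]: print(p,proj(w,tin(*p)).round())
d=cams.snapshot("side"); crop(d,195,200,335,300,"s8.png",5)
```

```text
t 10.3 tip_tin [-122.5   64.7  185.6] pinch_tin [-122.6   64.7  204.3] F_tin [ 0.5  0.3 -0.3] M [0.03 0.01 0.02] op 0.399 ax [ 0.003  0.001 -1.   ]
[-0.00099407  0.00174045  0.00173792] [ 0.25919452 -0.24155133 -0.10220668]
(-123, 60, 142) [288. 235.]
(-140, -13, 98) [385. 235.]
(-140, 13, 98) [350. 235.]
(-140, -13, 73) [375. 224.]
(-62, 0, 133) [392. 130.]
```

View pics/w8.png

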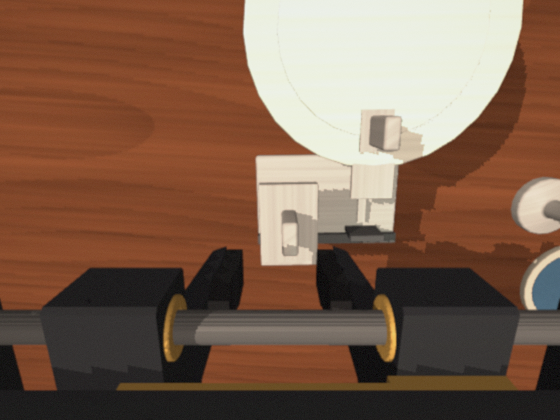

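View pics/s8.png

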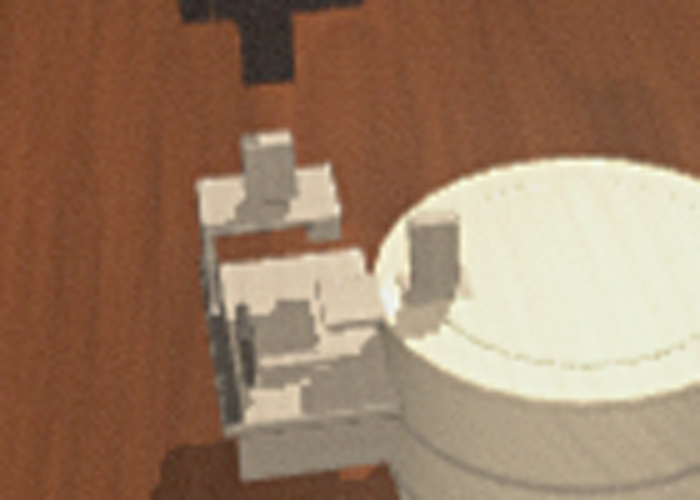

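Hood is aside: its fin top is at (290,232) in the wrist view, against (288,235) predicted for 60 mm. The dark paddle is now visible. Moving over the lid fin.

Call:
send_rows(commands=[0.07,-0.065,0,0,0,0,0.6,0.08,-0.075,0,0,0,0,0.6,0.07,-0.065,-0.03,0,0,0,0.6,0.02,-0.02,-0.03,0,0,0,0.6,0,0,0,0,0,0,0.6])

```text
clock: 10.9
tool_pos: [0.5409, -0.1112, 0.1262]
eef_rot: [-0.703, -0.026, 0.71, -0.023]
contact_force: [-1.0, -0.7, -0.3]
opening: 0.4
```

Run:
```python
from h import *
s=rep(); print(turn(0,True),(tin(-62,0,104-37.5)-s["tool_pos"])/.25)
w=cams.snapshot("wrist"); cv2.imwrite("pics/w9.png",w["image"]); print(proj(w,tin(-62,0,133)))
d=cams.snapshot("side");
for p in [(-140,-13,98),(-140,13,98),(-140,-13,73),(-140,13,73),(-135,-13,98)]: print(p,((proj(d,tin(*p))-[195,200])*5).round())
```

```text
t 10.9 tip_tin [-69.5   4.5 163.7] pinch_tin [-69.3   4.5 182.4] F_tin [-1.  -0.7 -0.3] M [ 0.01  0.04 -0.01] op 0.4 ax [-0.01   0.004 -1.   ]
[-2.41670844e-03 -6.31398146e-03 -7.81958117e-05] [ 0.0325764  -0.01662751 -0.23877397]
[288.38350034 229.47990107]
(-140, -13, 98) [250. 322.]
(-140, 13, 98) [244. 286.]
(-140, -13, 73) [254. 371.]
(-140, 13, 73) [248. 334.]
(-135, -13, 98) [262. 321.]
```

View pics/w9.png

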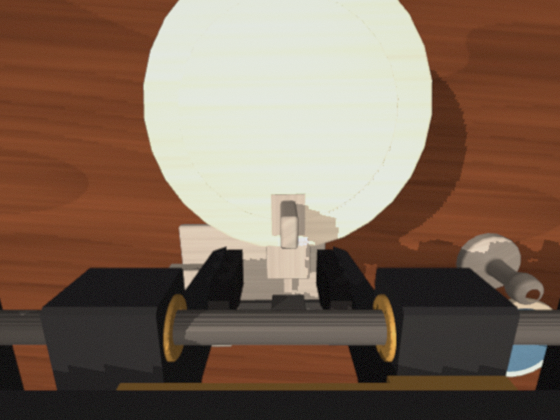

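Call:
send_rows(commands=[0.03,-0.017,0,-0.002,-0.006,0,0.6,0,0,0,0,0,0,0.6])

```text
clock: 11.2
tool_pos: [0.5472, -0.1127, 0.1272]
eef_rot: [-0.706, -0.027, 0.707, -0.025]
contact_force: [0.4, -0.6, 0.4]
opening: 0.397
```

Run:
```python
from h import *
s=rep(); print(turn(0,True),(tin(-62,0,104-37.5)-s["tool_pos"])/.25)
```

```text
t 11.2 tip_tin [-63.6   2.6 164.7] pinch_tin [-63.6   2.6 183.4] F_tin [ 0.4 -0.6  0.4] M [-0.    0.01  0.04] op 0.397 ax [-0.001  0.002 -1.   ]
[-0.00112085 -0.00062565 -0.00244123] [ 0.00742111 -0.01030137 -0.24290341]
```

Call:
send_rows(commands=[0.007,-0.012,-0.06,0,0,-0.002,0.6,0,0,-0.07,0,0,0,0.6,0,0,-0.06,0,0,0,0.6,0,0,-0.02,0,0,0,0.6,0,0,0,0,0,0,0.6])

```text
clock: 11.7
tool_pos: [0.5486, -0.1145, 0.0715]
eef_rot: [-0.707, -0.026, 0.707, -0.025]
contact_force: [-0.3, -0.9, -0.1]
opening: 0.402
```

Run:
```python
from h import *
s=rep(); print(turn(0,True),(tin(-62,0,104-37.5)-s["tool_pos"])/.25)
```

```text
t 11.7 tip_tin [-62.4   0.8 109. ] pinch_tin [-62.4   0.7 127.7] F_tin [-0.3 -0.8 -0.1] M [ 0.03 -0.05 -0.05] op 0.402 ax [-0.     0.002 -1.   ]
[-0.00145768 -0.00013547 -0.00155312] [ 0.00181172 -0.00325632 -0.02003841]
```

Call:
send_rows(commands=[0.001,-0.003,-0.018,0,0,0,0.6,0,0,0,0,0,0,0.8,0,0,0,0,0,0,0.9,0,0,0,0,0,0,1,0,0,0,0,0,0,1,0,0,0,0,0,0,1,0,0,0,0,0,0,1,0,0,0,0,0,0,1], newtons=25)

```text
clock: 12.5
tool_pos: [0.5498, -0.1158, 0.0679]
eef_rot: [0.707, 0.026, -0.706, 0.026]
contact_force: [-0.0, 0.8, -2.6]
opening: 0.111
```

Run:
```python
from h import *
s=rep(); print(turn(0,True)); print(s["joint_torque"].round(2))
```

```text
t 12.5 tip_tin [-61.4  -0.6 105.4] pinch_tin [-61.4  -0.6 124.1] F_tin [ 0.1  0.8 -2.6] M [-0.04 -0.03  0.17] op 0.111 ax [ 0.002  0.001 -1.   ]
[-0.00081701  0.00151932 -0.00238627]
[-7.000e-02 -5.238e+01  1.050e+00 -8.980e+00 -2.100e-01  1.000e-02
 -1.500e-01]
```

Call:
send_rows(commands=[-0.0006,0,0.004,-0.0003,0.004,0,1,-0.0006,0,0.004,-0.0003,0.004,0,1])

```text
clock: 12.7
tool_pos: [0.5495, -0.1158, 0.0695]
eef_rot: [-0.703, -0.026, 0.711, -0.026]
contact_force: [1.0, -0.5, -4.0]
opening: 0.106
```

Run:
```python
from h import *
s=rep()
```

```text
t 12.7 tip_tin [-61.2  -0.6 107. ] pinch_tin [-61.   -0.6 125.7] F_tin [ 1.  -0.5 -4. ] M [-0.13 -0.19  0.16] op 0.106 ax [-0.011  0.001 -1.   ]
```

Call:
send_rows(commands=[-0.0006,0,0.004,-0.0003,0.0035,0,1,-0.0006,0,0.004,-0.0003,0.0035,0,1])

```text
clock: 12.9
tool_pos: [0.5492, -0.1159, 0.0714]
eef_rot: [-0.698, -0.026, 0.715, -0.026]
contact_force: [-0.3, -0.4, -6.0]
opening: 0.113
```

Call:
send_rows(commands=[-0.0005,0,0.003,-0.0003,0.003,0,1])

```text
clock: 13.0
tool_pos: [0.5491, -0.1159, 0.0722]
eef_rot: [-0.696, -0.026, 0.717, -0.026]
contact_force: [0.5, -0.9, -5.8]
opening: 0.112
```

Call:
send_rows(commands=[-0.0005,0,0.003,-0.0003,0.003,0,1])

```text
clock: 13.1
tool_pos: [0.549, -0.1159, 0.073]
eef_rot: [-0.695, -0.026, 0.718, -0.026]
contact_force: [1.3, -1.4, -4.6]
opening: 0.115
```

Run:
```python
from h import *
s=rep()
```

```text
t 13.1 tip_tin [-60.8  -0.6 110.5] pinch_tin [-60.2  -0.6 129.1] F_tin [ 1.2 -1.5 -4.6] M [-0.13 -0.3   0.15] op 0.115 ax [-0.034  0.001 -0.999]
```

Call:
send_rows(commands=[-0.0004,0,0.0015,-0.0002,0.002,0,1])

```text
clock: 13.2
tool_pos: [0.5489, -0.1159, 0.0734]
eef_rot: [-0.693, -0.026, 0.72, -0.026]
contact_force: [0.8, -0.4, -4.8]
opening: 0.111
```

Call:
send_rows(commands=[-0.0004,0,0.0015,-0.0002,0.002,0,1])

```text
clock: 13.3
tool_pos: [0.5489, -0.1159, 0.0738]
eef_rot: [-0.692, -0.026, 0.721, -0.026]
contact_force: [0.5, -1.0, -5.5]
opening: 0.111
```

Call:
send_rows(commands=[-0.0004,0,0.0015,-0.0002,0.002,0,1])

```text
clock: 13.4
tool_pos: [0.5487, -0.1159, 0.0741]
eef_rot: [-0.691, -0.026, 0.722, -0.027]
contact_force: [1.4, -0.5, -8.1]
opening: 0.107
```

Call:
send_rows(commands=[0,0,0.0008,0,0.001,0,1])

```text
clock: 13.5
tool_pos: [0.5487, -0.1159, 0.0741]
eef_rot: [-0.69, -0.026, 0.723, -0.027]
contact_force: [0.3, -0.3, -7.2]
opening: 0.113
```

Run:
```python
from h import *
s=rep()
```

```text
t 13.5 tip_tin [-60.7  -0.6 111.6] pinch_tin [-59.9  -0.6 130.3] F_tin [ 0.3 -0.3 -7.2] M [-0.1  -0.5   0.17] op 0.113 ax [-0.046  0.    -0.999]
```

Call:
send_rows(commands=[0,0,0.0012,0,0,0,1])

```text
clock: 13.6
tool_pos: [0.5487, -0.116, 0.0742]
eef_rot: [-0.69, -0.026, 0.723, -0.027]
contact_force: [2.1, -1.3, -8.7]
opening: 0.113
```

Call:
send_rows(commands=[0,0,0.0012,0,0,0,1])

```text
clock: 13.7
tool_pos: [0.5487, -0.116, 0.0742]
eef_rot: [-0.69, -0.026, 0.723, -0.026]
contact_force: [1.3, -1.2, -9.1]
opening: 0.11
```

Run:
```python
from h import *
s=rep()
```

```text
t 13.7 tip_tin [-60.7  -0.6 111.7] pinch_tin [-59.8  -0.6 130.4] F_tin [ 1.2 -1.3 -9.1] M [-0.19 -0.65  0.16] op 0.11 ax [-0.046  0.    -0.999]
```

The stop is felt: the same steps give no travel and force rises from 5 to 9 N at a lid angle of about 0.041 rad. Releasing.

Call:
send_rows(commands=[0,0,0,0,0,0,0.6,0,0,0,0,0,0,0.6,0,0,0,0,0,0,0.6,0,0,0,0,0,0,0.6,0,0,0,0,0,0,0.6,0,0,0.06,0,0,0,0.6,0,0,0.1,0,0,0,0.6,0,0,0.1,0,0,0,0.6,0,0,0.06,0,0,0,0.6,-0.1,0,0,0,-0.03,0,0.6,-0.15,0,0,0,-0.05,0,1,0,0,0,0,-0.03,0,1])

```text
clock: 14.9
tool_pos: [0.4848, -0.1143, 0.1596]
eef_rot: [0.752, 0.023, -0.658, 0.028]
contact_force: [-0.0, 0.0, -0.3]
opening: 0.242
```

Run:
```python
from h import *
s=rep(); print(turn(15,True))
w=cams.snapshot("wrist"); cv2.imwrite("pics/w10.png",w["image"])
d=cams.snapshot("side"); crop(d,215,225,365,325,"s10.png",5)
t=cams.snapshot("top"); crop(t,295,140,385,255,"t10.png",5)
```

```text
t 14.9 tip_tin [-131.     5.9  196.7] pinch_tin [-133.5    6.1  215.3] F_tin [-0.   0.  -0.3] M [ 0.01  0.15 -0.01] op 0.242 ax [ 0.133 -0.011 -0.991]
[ 0.01340216 -0.08082893 -0.00135969]
```

View pics/w10.png

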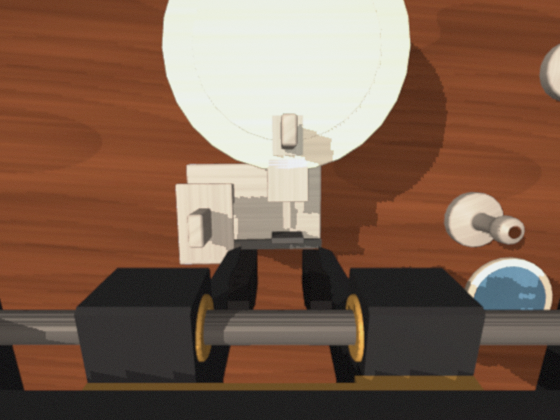

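View pics/s10.png

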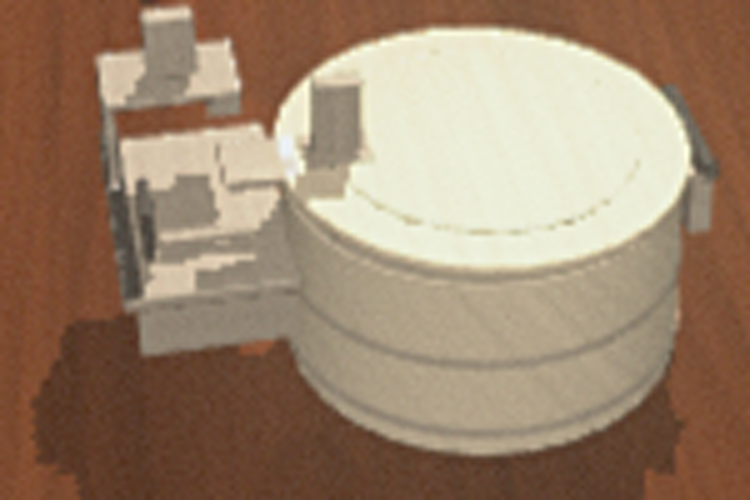

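Run:
```python
from h import *
w=cams.snapshot("wrist"); d=cams.snapshot("side"); t=cams.snapshot("top")
crop(d,230,245,280,290,"s11.png",14); crop(w,225,210,335,270,"w11.png",7); crop(t,325,210,375,255,"t11.png",12)
for n,dd,o,k in(("side",d,(230,245),14),("wrist",w,(225,210),7),("top",t,(325,210),12)):
    print(n)
    for p in [(-140,-13,98),(-140,13,98),(-140,-13,73),(-135,-13,98),(-135,13,98),(-156,-30,68),(-156,-30,63),(-82,-30,63)]: print(p,((proj(dd,tin(*p))+.5-o)*k).round())
```

```text
side
(-140, -13, 98) [217. 280.]
(-140, 13, 98) [201. 176.]
(-140, -13, 73) [228. 417.]
(-135, -13, 98) [251. 276.]
(-135, 13, 98) [235. 173.]
(-156, -30, 68) [131. 528.]
(-156, -30, 63) [133. 555.]
(-82, -30, 63) [637. 494.]
wrist
(-140, -13, 98) [534. 274.]
(-140, 13, 98) [302. 274.]
(-140, -13, 73) [518. 220.]
(-135, -13, 98) [535. 230.]
(-135, 13, 98) [302. 230.]
(-156, -30, 68) [649. 335.]
(-156, -30, 63) [644. 324.]
(-82, -30, 63) [ 656. -258.]
top
(-140, -13, 98) [267. 300.]
(-140, 13, 98) [152. 311.]
(-140, -13, 73) [254. 305.]
(-135, -13, 98) [265. 278.]
(-135, 13, 98) [149. 289.]
(-156, -30, 68) [333. 368.]
(-156, -30, 63) [330. 369.]
(-82, -30, 63) [296.  49.]
```

View pics/s11.png

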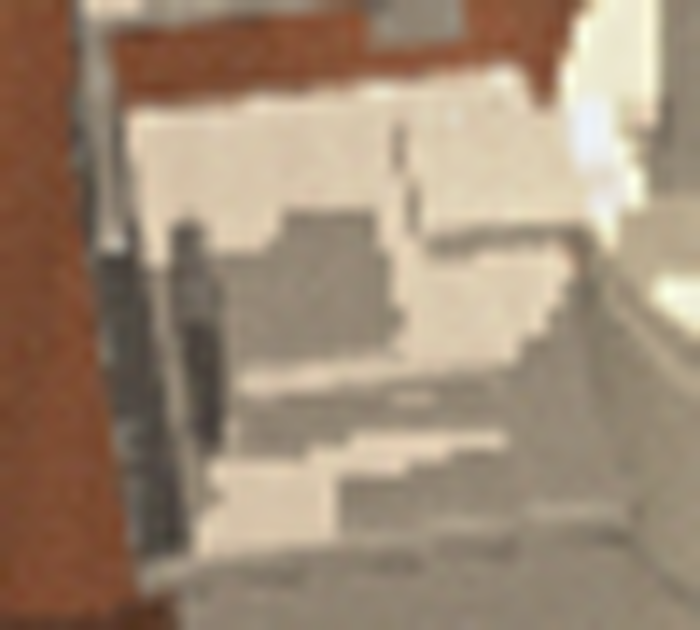

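View pics/w11.png

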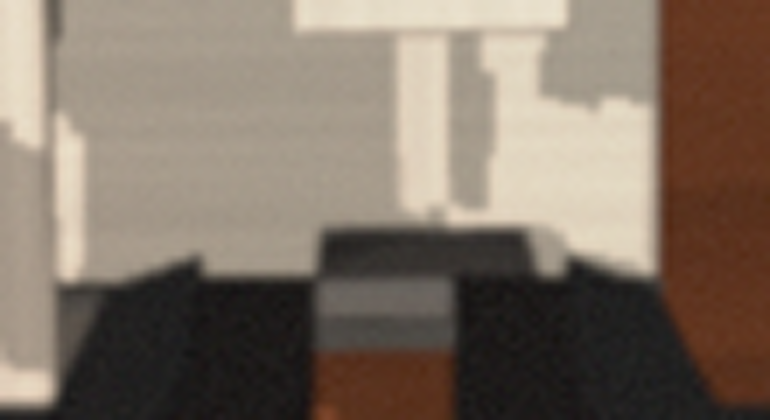

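View pics/t11.png

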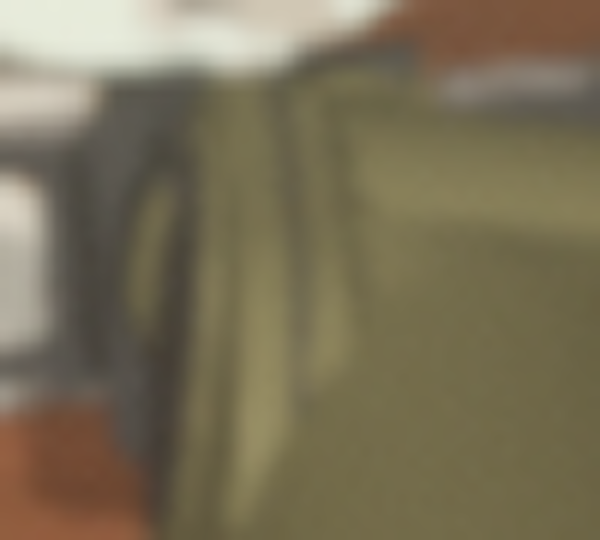

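Side crop: the paddle front edge runs from (190,320) to (205,447). After removing the ~1 px side bias that gives a front at about x = −144 and z from 68 to 94. In the wrist view the paddle is centred near y = 0. I'll back off, close, tilt 30° with tips forward, and shift to y = −6 to clear the hood fin.

Call:
send_rows(commands=[-0.06,0,0,0,-0.06,0,1,-0.06,-0.02,0,0,-0.09,0,1,-0.03,-0.02,0,0,-0.07,0,1,0,0,0,0,0,0,1,0,0,0,0,0,0,1])

```text
clock: 15.7
tool_pos: [0.4807, -0.1352, 0.1677]
eef_rot: [0.794, 0.006, -0.606, 0.043]
contact_force: [-0.2, 0.6, 0.3]
opening: 0.006
```

```bash
cat >> h.py <<'E'
def go(x,y,z,tilt):
    """needed shift so that true tip is at tin x,y,z with given tilt"""
    s=rep(); t=np.radians(tilt); ax=Rz.apply([np.sin(t),0,-np.cos(t)])
    print("shift",((tin(x,y,z)+.0375*ax-s["tool_pos"])/.25).round(4),"turn",turn(tilt,True).round(4)); return s
E
python3 - <<'E'
from h import *
go(-172,-6,130,30)
E
```

```text
t 15.7 tip_tin [-141.4  -12.8  203.8] pinch_tin [-146.3  -11.6  221.8] F_tin [-0.1  0.6  0.3] M [0.13 0.23 0.02] op 0.006 ax [ 0.262 -0.061 -0.963]
shift [-0.0892  0.0301 -0.2806] turn [ 0.049  -0.1614  0.0106]
```

Call:
send_rows(commands=[-0.05,0.015,0,0.025,-0.08,0.005,1,-0.04,0.015,0,0.024,-0.08,0.005,1,0,0,0,0,0,0,1])

```text
clock: 16.0
tool_pos: [0.4817, -0.1433, 0.1785]
eef_rot: [0.81, 0.009, -0.585, 0.037]
contact_force: [0.4, -0.1, 0.3]
opening: 0.008
```

Run:
```python
from h import *
go(-172,-6,130,30)
```

```text
t 16.0 tip_tin [-142.8  -21.3  214.1] pinch_tin [-148.7  -20.3  231.8] F_tin [ 0.4 -0.1  0.3] M [0.06 0.33 0.02] op 0.008 ax [ 0.313 -0.051 -0.948]
shift [-0.0932  0.0623 -0.3241] turn [ 0.04   -0.128   0.0103]
```

Run:
```python
from h import *
s=telemetry.get_state(); print(s["q"].round(3), s["qd"].round(2))
```

```text
[ 0.362  0.498 -0.199  2.282  0.893  0.076 -2.184] [-0.05  0.02  0.01 -0.04 -0.21 -0.    0.18]
```

Joint 6 is at 0.076, close to its limit of 0.04, so 30° of tilt is out of reach here. Instead I'll use a nearly vertical tool with the jaws along tin x (a 90° spin), which keeps the gripper's wide side away from the hood fin.

```bash
cat >> h.py <<'E'
def go2(x,y,z,tilt):
    s=rep(); t=np.radians(tilt); ax=Rz.apply([np.sin(t),0,-np.cos(t)])
    flip=R.from_euler('x',180,degrees=True)
    T=want(tilt)*want(0).inv()*R.from_euler('z',90,degrees=True)*want(0)*flip
    rv=(T*R.from_quat(s["eef_rot"]).inv()).as_rotvec()/(np.pi/2)
    print("shift",((tin(x,y,z)+.0375*ax-s["tool_pos"])/.25).round(4),"turn",rv.round(4),"q",s["q"].round(2)); return s
E
python3 - <<'E'
from h import *
go(-165,0,180,8);go2(-165,0,180,8)
E
```

```text
t 16.0 tip_tin [-142.8  -21.3  214.1] pinch_tin [-148.7  -20.3  231.8] F_tin [ 0.4 -0.1  0.3] M [0.06 0.33 0.02] op 0.008 ax [ 0.313 -0.051 -0.948]
shift [-0.1209  0.0845 -0.1427] turn [0.0244 0.1159 0.0042]
t 16.0 tip_tin [-142.8  -21.3  214.1] pinch_tin [-148.7  -20.3  231.8] F_tin [ 0.4 -0.1  0.3] M [0.06 0.33 0.02] op 0.008 ax [ 0.313 -0.051 -0.948]
shift [-0.1209  0.0845 -0.1427] turn [-0.2094  0.1007  0.9779] q [ 0.36  0.5  -0.2   2.28  0.89  0.08 -2.18]
```

First restore the tilt, then spin.

Call:
send_rows(commands=[-0.03,0.02,-0.02,0.012,0.06,0,1,-0.04,0.03,-0.02,0.012,0.06,0,1,-0.03,0.02,-0.02,0,0,0,1,0,0,0,0,0,0,1])

```text
clock: 16.4
tool_pos: [0.4587, -0.1242, 0.1605]
eef_rot: [0.758, 0.023, -0.652, 0.021]
contact_force: [-0.3, -1.0, -0.0]
opening: 0.003
```

Run:
```python
from h import *
go2(-165,0,180,8)
```

```text
t 16.4 tip_tin [-158.3   -2.4  197.6] pinch_tin [-161.1   -2.4  216.1] F_tin [-0.4 -1.  -0. ] M [ 0.01  0.2  -0.  ] op 0.003 ax [ 0.149 -0.003 -0.989]
shift [-0.0289  0.0081 -0.0705] turn [-0.1432 -0.0036  0.9941] q [ 0.56  0.57 -0.56  2.19  0.75  0.4  -2.1 ]
```

Call:
send_rows(commands=[-0.005,0,0,-0.012,0,0.085,1,-0.005,0,-0.005,-0.012,0,0.09,1,-0.005,0,-0.005,-0.012,0,0.09,1,-0.005,0,-0.005,-0.012,0,0.09,1,-0.005,0,-0.005,-0.012,0,0.09,1,0,0,-0.005,-0.012,0,0.09,1,0,0,-0.005,-0.012,0,0.09,1,0,0,-0.005,-0.012,0,0.09,1])

```text
clock: 17.2
tool_pos: [0.4463, -0.1206, 0.1469]
eef_rot: [0.613, 0.391, -0.533, 0.433]
contact_force: [0.6, -0.4, 0.6]
opening: 0.007
```

Run:
```python
from h import *
go2(-165,0,180,8)
```

```text
t 17.2 tip_tin [-169.7    1.6  184.1] pinch_tin [-172.1    1.4  202.7] F_tin [ 0.6 -0.5  0.6] M [-0.02  0.07 -0.02] op 0.007 ax [ 0.127  0.008 -0.992]
shift [ 0.021  -0.0061 -0.0163] turn [-0.0376 -0.0113  0.2476] q [ 0.73  0.67 -0.86  2.2   1.02  0.56 -1.2 ]
```

Call:
send_rows(commands=[0.01,0,0,-0.013,-0.004,0.085,1,0.005,0,0,-0.012,-0.004,0.085,1,0,0,0,-0.006,0,0.05,1,0,0,-0.04,0,0,0,1,0,0,-0.04,0,0,0,1,0,0,0,0,0,0,1])

```text
clock: 17.8
tool_pos: [0.443, -0.1173, 0.1212]
eef_rot: [0.519, 0.485, -0.453, 0.539]
contact_force: [-0.7, 0.1, -0.0]
opening: 0.005
```

Run:
```python
from h import *
go2(-172,0,120,8)
d=cams.snapshot("side"); cv2.imwrite("pics/s12.png",d["image"])
```

```text
t 17.8 tip_tin [-172.5    5.1  158.4] pinch_tin [-174.8    5.   177. ] F_tin [-0.7  0.1 -0. ] M [-0.04 -0.05  0.01] op 0.005 ax [ 0.121  0.007 -0.993]
shift [ 0.0062 -0.0212 -0.1533] turn [-0.0053 -0.012   0.011 ] q [ 0.73  0.74 -0.89  2.23  1.17  0.58 -0.98]
```

View pics/s12.png

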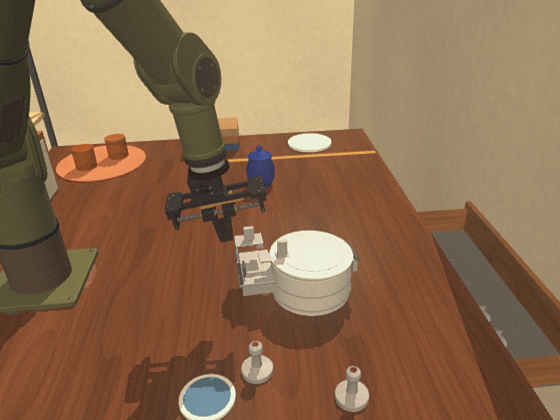

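Call:
send_rows(commands=[-0.008,-0.02,-0.05,-0.005,-0.01,0.011,1,0,0,-0.08,0,0,0,1,0,0,-0.08,0,0,0,1,0,0,-0.05,0,0,0,1,0,0,0,0,0,0,1])

```text
clock: 18.35
tool_pos: [0.4401, -0.1214, 0.0558]
eef_rot: [0.515, 0.484, -0.445, 0.55]
contact_force: [-0.2, 0.4, 0.3]
opening: 0.011
```

Run:
```python
from h import *
s=go2(-176,0,82,8)
d=cams.snapshot("side"); crop(d,180,170,320,290,"s13.png",5)
for x in(-17.5,0,17.5): print(((proj(d,invtin(s["tool_pos"])*0+s["tool_pos"]-.0375*R.from_quat(s["eef_rot"]).apply([1,0,0])+Rz.apply([x/1e3,-.011,0]))+.5-[180,170])*5).round())
w=cams.snapshot("wrist"); cv2.imwrite("pics/w13.png",w["image"])
```

```text
t 18.35 tip_tin [-176.1    1.6   92.9] pinch_tin [-178.7    1.6  111.5] F_tin [-0.1  0.4  0.3] M [-0.06  0.07 -0.  ] op 0.011 ax [ 0.135 -0.001 -0.991]
shift [ 0.0016 -0.0062 -0.0437] turn [ 0.001  -0.0027 -0.0028] q [ 0.66  0.86 -0.78  2.3   1.58  0.54 -1.33]
[196. 495.]
[239. 490.]
[282. 485.]
```

View pics/s13.png

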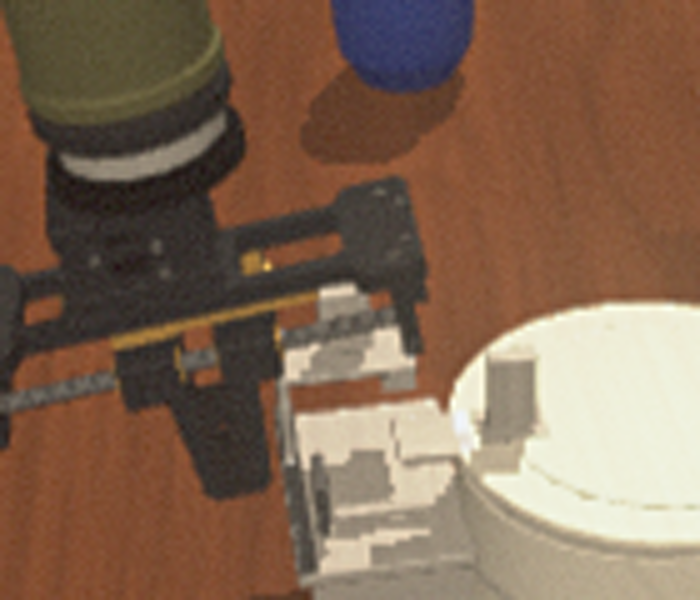

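View pics/w13.png

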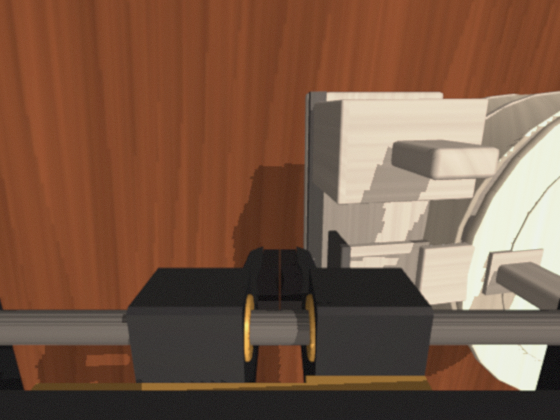

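Run:
```python
from h import *
d=cams.snapshot("side")
for u,v in((410,352),(425,300),(0,445),(170,405),(275,375),(400,320)):
    c,k=ray(d,180+u/5-.5,170+v/5-.5); c=invtin(c); k=Rz.inv().apply(k)
    print((u,v),[ (c+k*(y-c[1])/k[1]).round(0) for y in(-37,-20,0,20)])
```

```text
(410, 352) [array([-105.,  -37.,  169.]), array([-104.,  -20.,  158.]), array([-102.,    0.,  145.]), array([-101.,   20.,  131.])]
(425, 300) [array([-99., -37., 192.]), array([-97., -20., 181.]), array([-95.,   0., 169.]), array([-93.,  20., 156.])]
(0, 445) [array([-264.,  -37.,  148.]), array([-266.,  -20.,  136.]), array([-268.,    0.,  122.]), array([-271.,   20.,  108.])]
(170, 405) [array([-199.,  -37.,  157.]), array([-199.,  -20.,  146.]), array([-200.,   -0.,  132.]), array([-201.,   20.,  118.])]
(275, 375) [array([-158.,  -37.,  166.]), array([-157.,  -20.,  154.]), array([-157.,    0.,  141.]), array([-157.,   20.,  127.])]
(400, 320) [array([-109.,  -37.,  184.]), array([-107.,  -20.,  173.]), array([-106.,    0.,  160.]), array([-104.,   20.,  147.])]
```

The observed tip (207–268, row 490) matches the prediction (239,490), and the body's front corner should clear the lid fin by about 19 mm. Lowering to tip z ≈ 83 mm.

Call:
send_rows(commands=[0,-0.007,-0.035,0,-0.003,0,1,0,0,-0.01,0,0,0,1,0,0,0,0,0,0,1])

```text
clock: 18.8
tool_pos: [0.4429, -0.1235, 0.0485]
eef_rot: [0.517, 0.48, -0.443, 0.553]
contact_force: [0.4, -0.5, 1.1]
opening: 0.002
```

Run:
```python
from h import *
s=go2(-166,0,83,8)
```

```text
t 18.8 tip_tin [-174.    -0.6   85.6] pinch_tin [-176.7   -0.5  104. ] F_tin [ 0.4 -0.5  1.1] M [-0.07  0.04 -0.03] op 0.002 ax [ 0.147 -0.003 -0.989]
shift [ 0.0305  0.0051 -0.0104] turn [ 0.0023  0.0049 -0.0026] q [ 0.67  0.88 -0.79  2.3   1.64  0.55 -1.38]
```

Call:
send_rows(commands=[0.01,0.001,-0.008,0,0,0,1,0.01,0.001,-0.002,0,0,0,1,0.01,0.001,-0.002,0,0,0,1])

```text
clock: 19.1
tool_pos: [0.4514, -0.1227, 0.0465]
eef_rot: [0.517, 0.48, -0.442, 0.554]
contact_force: [-0.4, 0.5, 0.2]
opening: 0.004
```

Run:
```python
from h import *
s=go2(-160,0,83,8)
```

```text
t 19.1 tip_tin [-165.5   -0.4   83.6] pinch_tin [-168.3   -0.4  102.1] F_tin [-0.4  0.6  0.2] M [-0.05  0.09 -0.  ] op 0.004 ax [ 0.148 -0.004 -0.989]
shift [ 0.0205  0.0038 -0.0027] turn [ 0.0025  0.0058 -0.0026] q [ 0.66  0.89 -0.78  2.28  1.62  0.55 -1.36]
```

Call:
send_rows(commands=[0.004,0.0005,-0.001,0,0,0,1,0.004,0.0005,-0.001,0,0,0,1])

```text
clock: 19.3
tool_pos: [0.4543, -0.1224, 0.0463]
eef_rot: [0.517, 0.48, -0.442, 0.554]
contact_force: [0.4, 0.0, 0.1]
opening: 0.008
```

Call:
send_rows(commands=[0.004,0.0005,-0.001,0,0,0,1])

```text
clock: 19.4
tool_pos: [0.4554, -0.1222, 0.046]
eef_rot: [0.517, 0.48, -0.442, 0.554]
contact_force: [-0.0, 0.1, -0.3]
opening: 0.01
```

Call:
send_rows(commands=[0.004,0.0005,-0.001,0,0,0,1])

```text
clock: 19.5
tool_pos: [0.4565, -0.1221, 0.0457]
eef_rot: [0.517, 0.48, -0.442, 0.554]
contact_force: [0.1, -0.1, -0.2]
opening: 0.007
```

Call:
send_rows(commands=[0.004,0.0005,-0.001,0,0,0,1])

```text
clock: 19.6
tool_pos: [0.4575, -0.1219, 0.0454]
eef_rot: [0.517, 0.48, -0.442, 0.554]
contact_force: [0.1, -0.2, -0.0]
opening: 0.006
```

Call:
send_rows(commands=[0.004,0.0003,0.0003,0,0,0,1])

```text
clock: 19.7
tool_pos: [0.4579, -0.1219, 0.0454]
eef_rot: [0.517, 0.48, -0.443, 0.554]
contact_force: [-3.3, 0.0, 1.3]
opening: 0.002
```

Call:
send_rows(commands=[0.004,0.0003,0.0003,0,0,0,1])

```text
clock: 19.8
tool_pos: [0.4579, -0.1218, 0.0453]
eef_rot: [0.517, 0.48, -0.443, 0.553]
contact_force: [-3.1, 0.0, 2.0]
opening: 0.004
```

Call:
send_rows(commands=[0.004,0.0003,0.0003,0,0,0,1])

```text
clock: 19.9
tool_pos: [0.4579, -0.1218, 0.0452]
eef_rot: [0.516, 0.481, -0.443, 0.553]
contact_force: [-3.3, 0.0, 1.8]
opening: 0.004
```

Call:
send_rows(commands=[0.004,0.0003,0.0003,0,0,0,1])

```text
clock: 20.0
tool_pos: [0.4581, -0.1218, 0.0451]
eef_rot: [0.516, 0.481, -0.444, 0.553]
contact_force: [-2.8, -0.4, 1.3]
opening: 0.005
```

Call:
send_rows(commands=[0.004,0.0003,0.0003,0,0,0,1])

```text
clock: 20.1
tool_pos: [0.4585, -0.1218, 0.0452]
eef_rot: [0.516, 0.481, -0.444, 0.552]
contact_force: [-3.1, -0.5, 2.9]
opening: 0.005
```

Paddle contact at ~3 N (front ≈ −146, as measured). Continuing the push.

Call:
send_rows(commands=[0.006,0.0004,0.0003,0,0,0,1])

```text
clock: 20.2
tool_pos: [0.4597, -0.1217, 0.0452]
eef_rot: [0.515, 0.482, -0.444, 0.552]
contact_force: [-3.2, 0.2, 2.3]
opening: 0.005
```

Call:
send_rows(commands=[0.006,0.0004,0.0003,0,0,0,1])

```text
clock: 20.3
tool_pos: [0.4611, -0.1216, 0.0452]
eef_rot: [0.515, 0.482, -0.444, 0.552]
contact_force: [-3.1, -0.6, 0.9]
opening: 0.005
```

Run:
```python
from h import *
s=go2(-150,0,83,8)
```

```text
t 20.3 tip_tin [-155.4    0.    82.3] pinch_tin [-1.581e+02  1.000e-01  1.008e+02] F_tin [-3.1 -0.4  0.9] M [-0.04  0.69  0.04] op 0.005 ax [ 0.141 -0.004 -0.99 ]
shift [0.0214 0.0019 0.0026] turn [ 0.0029  0.0015 -0.0029] q [ 0.65  0.89 -0.77  2.25  1.57  0.54 -1.31]
```

Call:
send_rows(commands=[0.006,0.0004,0.0003,0,0,0,1,0.006,0.0004,0.0003,0,0,0,1])

```text
clock: 20.5
tool_pos: [0.4642, -0.1213, 0.0453]
eef_rot: [0.515, 0.482, -0.444, 0.552]
contact_force: [-3.2, 0.1, 0.7]
opening: 0.006
```

Call:
send_rows(commands=[0.006,0.0004,0.0003,0,0,0,1])

```text
clock: 20.6
tool_pos: [0.4658, -0.1212, 0.0453]
eef_rot: [0.515, 0.482, -0.444, 0.552]
contact_force: [-2.3, 0.7, 0.7]
opening: 0.009
```

Call:
send_rows(commands=[0.005,0.0004,0.0003,0,0,0,1])

```text
clock: 20.7
tool_pos: [0.4672, -0.1211, 0.0453]
eef_rot: [0.515, 0.482, -0.444, 0.552]
contact_force: [-3.4, -0.2, 0.7]
opening: 0.006
```

Call:
send_rows(commands=[0.005,0.0004,0.0003,0,0,0,1])

```text
clock: 20.8
tool_pos: [0.4685, -0.121, 0.0453]
eef_rot: [0.515, 0.482, -0.444, 0.552]
contact_force: [-3.7, -0.2, 0.4]
opening: 0.005
```

Call:
send_rows(commands=[0.005,0.0004,0.0003,0,0,0,1])

```text
clock: 20.9
tool_pos: [0.4697, -0.1209, 0.0453]
eef_rot: [0.515, 0.482, -0.445, 0.552]
contact_force: [-2.9, 0.1, 0.3]
opening: 0.004
```

Run:
```python
from h import *
s=go2(-150,0,83,8)
```

```text
t 20.9 tip_tin [-1.468e+02  1.000e-01  8.240e+01] pinch_tin [-149.4    0.2  100.9] F_tin [-2.9  0.3  0.3] M [-0.03  0.64  0.04] op 0.004 ax [ 0.14  -0.004 -0.99 ]
shift [-0.0131 -0.0009  0.0022] turn [ 0.0028  0.0009 -0.0028] q [ 0.64  0.89 -0.76  2.23  1.53  0.54 -1.27]
```

Call:
send_rows(commands=[0.005,0.0004,0.0003,0,0,0,1,0.004,0.0003,0.0003,0,0,0,1])

```text
clock: 21.1
tool_pos: [0.4721, -0.1207, 0.0453]
eef_rot: [0.515, 0.482, -0.445, 0.552]
contact_force: [-3.1, 0.5, 0.2]
opening: 0.007
```

Call:
send_rows(commands=[0.004,0.0003,0.0003,0,0,0,1])

```text
clock: 21.2
tool_pos: [0.4731, -0.1206, 0.0454]
eef_rot: [0.515, 0.482, -0.445, 0.552]
contact_force: [-2.9, -0.1, 0.5]
opening: 0.001
```

Call:
send_rows(commands=[0.004,0.0003,0.0003,0,0,0,1])

```text
clock: 21.3
tool_pos: [0.4741, -0.1205, 0.0454]
eef_rot: [0.515, 0.482, -0.445, 0.552]
contact_force: [-2.5, -0.0, -0.0]
opening: 0.002
```

Call:
send_rows(commands=[0.003,0.0003,0.0003,0,0,0,1])

```text
clock: 21.4
tool_pos: [0.4748, -0.1205, 0.0454]
eef_rot: [0.515, 0.482, -0.445, 0.552]
contact_force: [-3.7, 0.6, -0.0]
opening: 0.008
```

Call:
send_rows(commands=[0.003,0.0003,0.0003,0,0,0,1])

```text
clock: 21.5
tool_pos: [0.4755, -0.1204, 0.0454]
eef_rot: [0.515, 0.482, -0.445, 0.552]
contact_force: [-3.3, 0.9, -0.6]
opening: 0.006
```

17.6 mm in, still at the 3 N plateau. Fine steps to the end stop.

Call:
send_rows(commands=[0.003,0.0002,0.0003,0,0,0,1])

```text
clock: 21.6
tool_pos: [0.4759, -0.1204, 0.0454]
eef_rot: [0.515, 0.482, -0.445, 0.551]
contact_force: [-5.4, 0.9, 1.0]
opening: 0.009
```

Call:
send_rows(commands=[0.003,0.0002,0.0003,0,0,0,1])

```text
clock: 21.7
tool_pos: [0.4759, -0.1204, 0.0453]
eef_rot: [0.515, 0.483, -0.445, 0.551]
contact_force: [-5.4, 0.4, 2.1]
opening: 0.008
```

Call:
send_rows(commands=[0.002,0.0002,0.0003,0,0,0,1])

```text
clock: 21.8
tool_pos: [0.4758, -0.1204, 0.0453]
eef_rot: [0.514, 0.483, -0.446, 0.551]
contact_force: [-5.1, 0.0, 1.0]
opening: 0.005
```

Call:
send_rows(commands=[0.0045,0.0003,0.0005,0,0,0,1])

```text
clock: 21.9
tool_pos: [0.4759, -0.1204, 0.0453]
eef_rot: [0.514, 0.483, -0.446, 0.551]
contact_force: [-5.8, -0.3, 1.9]
opening: 0.002
```

Run:
```python
from h import *
s=go2(-170,0,83,8)
```

```text
t 21.9 tip_tin [-140.4    0.2   82.5] pinch_tin [-142.9    0.3  101. ] F_tin [-5.8  0.1  1.9] M [0.06 1.3  0.05] op 0.002 ax [ 0.135 -0.004 -0.991]
shift [-0.1175 -0.0084  0.0021] turn [ 0.0032 -0.0027 -0.0027] q [ 0.63  0.89 -0.76  2.21  1.49  0.54 -1.23]
```

Firm end stop at 18.0 mm of travel, with 5.8 N maximum. Backing off, rising and spinning back.

Call:
send_rows(commands=[-0.03,-0.002,0,0,0,0,1,-0.05,-0.003,0,0,0,0,1,-0.04,-0.003,0.02,0,0,0,1,0,0,0.08,0,0,0,1,0,0,0.12,0,0,0,1,0,0,0.12,0,0,0,1,0,0,0.08,0,0,0,0.6,0,0,0,0,0,0,0.6])

```text
clock: 22.7
tool_pos: [0.4565, -0.1206, 0.1588]
eef_rot: [0.518, 0.479, -0.439, 0.556]
contact_force: [-0.3, 0.4, -0.2]
opening: 0.164
```

Run:
```python
from h import *
s=go(-120,0,200,5); print(s["q"].round(2))
d=cams.snapshot("side"); crop(d,215,225,365,325,"s14.png",5)
```

```text
t 22.7 tip_tin [-160.6    1.3  195.8] pinch_tin [-163.5    1.4  214.3] F_tin [-0.3  0.5 -0.2] M [-0.08  0.05 -0.01] op 0.164 ax [ 0.155 -0.003 -0.988]
shift [0.1519 0.0059 0.0154] turn [ 0.1209  0.0412 -0.9975]
[ 0.75  0.66 -0.9   2.19  1.03  0.58 -0.82]
```

View pics/s14.png

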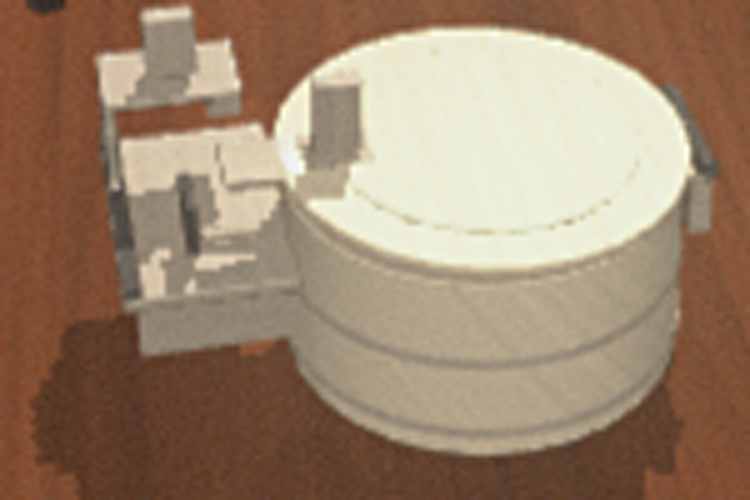

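The paddle's dark edge has moved from col 140 to 180, about 18 mm, so it is in. Spinning back.

Call:
send_rows(commands=[0.005,0,0.005,0.011,0.004,-0.085,0.6,0.01,0,0.005,0.011,0.004,-0.09,0.6,0.01,0,0.005,0.011,0.004,-0.09,0.6,0.01,0,0,0.011,0.004,-0.09,0.6,0.01,0,0,0.011,0.004,-0.09,0.6,0.01,0,0,0.011,0.004,-0.09,0.6,0.01,0,0,0.011,0.004,-0.09,0.6,0.01,0,0,0.011,0.004,-0.09,0.6,0.01,0,0,0.011,0.004,-0.09,0.6,0.01,0,0,0.011,0.004,-0.09,0.6])

```text
clock: 23.75
tool_pos: [0.4789, -0.1218, 0.1534]
eef_rot: [0.734, 0.064, -0.674, 0.062]
contact_force: [0.5, -0.5, -0.4]
opening: 0.4
```

Run:
```python
from h import *
s=go(-61,0,170,10); print(s["q"].round(2))
```

```text
t 23.75 tip_tin [-135.6   -1.8  190.8] pinch_tin [-137.2   -1.8  209.4] F_tin [ 0.4 -0.5 -0.4] M [-0.01  0.07  0.02] op 0.4 ax [ 0.085  0.005 -0.996]
shift [ 0.3106  0.028  -0.0814] turn [ 0.0099 -0.0564 -0.0687]
[ 0.53  0.62 -0.56  2.08  0.64  0.52 -1.88]
```

Call:
send_rows(commands=[0.08,0.008,0,0.005,-0.02,-0.035,0.6,0.1,0.008,0,0.005,-0.02,-0.03,0.6,0.09,0.008,-0.03,0,-0.015,0,0.6,0.03,0,-0.03,0,0,0,0.6,0,0,0,0,0,0,0.6,0,0,0,0,0,0,0.6])

```text
clock: 24.35
tool_pos: [0.5549, -0.116, 0.1316]
eef_rot: [0.763, 0.028, -0.645, 0.023]
contact_force: [-0.8, 0.1, -1.0]
opening: 0.401
```

Run:
```python
from h import *
s=go(-61,0,150,10); print(s["q"].round(2))
```

```text
t 24.35 tip_tin [-62.5  -1.2 168.6] pinch_tin [-65.6  -1.2 187. ] F_tin [-0.8  0.1 -1. ] M [0.   0.22 0.  ] op 0.401 ax [ 0.167  0.001 -0.986]
shift [ 0.0067  0.005  -0.0742] turn [-0.0002 -0.0046 -0.0023]
[ 0.44  0.7  -0.47  1.98  0.67  0.44 -2.01]
```

Call:
send_rows(commands=[0.018,0.006,-0.05,0,-0.004,-0.002,0.6,0,0,-0.07,0,0,0,0.6,0,0,-0.06,0,0,0,0.6,0,0,-0.03,0,0,0,0.6,0,0,0,0,0,0,0.6])

```text
clock: 24.85
tool_pos: [0.5561, -0.1155, 0.0774]
eef_rot: [0.764, 0.027, -0.644, 0.023]
contact_force: [-0.5, 0.3, -0.6]
opening: 0.401
```

Run:
```python
from h import *
s=go(-57.6,0,109.5,10); print(s["q"].round(2))
```

```text
t 24.85 tip_tin [-61.3  -0.7 114.3] pinch_tin [-64.5  -0.7 132.7] F_tin [-0.5  0.3 -0.6] M [ 0.03  0.18 -0.02] op 0.401 ax [ 0.169 -0.    -0.986]
shift [ 0.0153  0.0039 -0.0191] turn [ 0.0003 -0.0029 -0.0007]
[ 0.35  0.77 -0.33  2.02  0.77  0.28 -2.1 ]
```

Call:
send_rows(commands=[0.015,0.004,-0.02,0,0,0,0.6,0,0,0,0,0,0,0.7,0,0,0,0,0,0,0.85,0,0,0,0,0,0,1,0,0,0,0,0,0,1,0,0,0,0,0,0,1,0,0,0,0,0,0,1,0,0,0,0,0,0,1], newtons=30)

```text
clock: 25.65
tool_pos: [0.5611, -0.1151, 0.0738]
eef_rot: [0.765, 0.027, -0.643, 0.023]
contact_force: [-0.3, -0.9, -1.7]
opening: 0.112
```

```bash
cat >> h.py <<'E'
def arc(step_deg):
    s=rep(); r=invtin(s["tool_pos"])-np.array([90,0,92]); ax=R.from_quat(s["eef_rot"]).apply([1,0,0])
    p=invtin(s["tool_pos"]-.0562*ax)-np.array([90,0,92])
    print("pinch ang rel",np.degrees(np.arctan2(p[2],-p[0])).round(2),"rad",np.hypot(p[0],p[2]).round(1),"tilt",np.degrees(np.arctan2(Rz.inv().apply(ax)[0],-Rz.inv().apply(ax)[2])).round(1))
    th=np.radians(step_deg); M=R.from_euler('y',th)
    d=Rz.apply(M.apply(r)-r)/250; w=Rz.apply([0,th,0])/(np.pi/2)
    print("step",d.round(4),w.round(4),"q",s["q"].round(2))
E
python3 - <<'E'
from h import *
arc(2)
E
```

```text
t 25.65 tip_tin [-56.5  -0.6 110.8] pinch_tin [-59.7  -0.6 129.2] F_tin [-0.4 -0.9 -1.7] M [-0.04  0.14  0.13] op 0.112 ax [ 0.172 -0.    -0.985]
pinch ang rel 13.96 rad 154.2 tilt 9.9
step [-0.0022 -0.0002  0.0196] [-0.0016  0.0222  0.    ] q [ 0.34  0.78 -0.32  2.01  0.77  0.28 -2.11]
```

Gripped. Gentle lift first, to confirm the catch is clear.

Call:
send_rows(commands=[-0.0005,0,0.004,-0.0004,0.005,0,1,-0.0005,0,0.005,-0.0004,0.006,0,1])

```text
clock: 25.85
tool_pos: [0.5606, -0.1151, 0.0757]
eef_rot: [0.759, 0.027, -0.65, 0.024]
contact_force: [1.3, -0.7, -4.8]
opening: 0.11
```

Call:
send_rows(commands=[-0.0005,0,0.005,-0.0004,0.006,0,1])

```text
clock: 25.95
tool_pos: [0.5603, -0.1151, 0.0769]
eef_rot: [0.755, 0.027, -0.654, 0.024]
contact_force: [1.0, -0.1, -4.5]
opening: 0.115
```

Call:
send_rows(commands=[-0.0005,0,0.006,-0.0004,0.007,0,1])

```text
clock: 26.05
tool_pos: [0.5601, -0.1151, 0.0785]
eef_rot: [0.751, 0.027, -0.659, 0.024]
contact_force: [0.9, -0.5, -4.5]
opening: 0.113
```

Run:
```python
from h import *
arc(2)
```

```text
t 26.05 tip_tin [-55.8  -0.6 115.7] pinch_tin [-58.3  -0.6 134.2] F_tin [ 0.8 -0.5 -4.5] M [-0.12 -0.11  0.1 ] op 0.113 ax [ 0.131 -0.    -0.991]
pinch ang rel 15.89 rad 154.2 tilt 7.5
step [-0.0015 -0.0001  0.0197] [-0.0016  0.0222  0.    ] q [ 0.37  0.79 -0.39  1.96  0.72  0.39 -2.06]
```

Passing the stop freely at 4.5 N. Continuing the arc.

Call:
send_rows(commands=[-0.0012,0,0.012,-0.001,0.014,0,1,-0.001,0,0.0185,-0.0015,0.021,0,1,-0.0005,0,0.0195,-0.0016,0.022,0,1,0,0,0.0195,-0.0016,0.022,0,1,0.0007,0,0.0195,-0.0016,0.022,0,1,0.0014,0,0.0195,-0.0016,0.022,0,1])

```text
clock: 26.65
tool_pos: [0.5604, -0.1148, 0.1074]
eef_rot: [-0.681, -0.026, 0.731, -0.025]
contact_force: [2.2, -1.7, -6.5]
opening: 0.112
```

Run:
```python
from h import *
arc(2)
```

```text
t 26.65 tip_tin [-48.   -0.4 144.8] pinch_tin [-46.6  -0.5 163.4] F_tin [ 2.  -1.9 -6.5] M [-0.25 -0.73  0.14] op 0.112 ax [-0.071  0.003 -0.998]
pinch ang rel 27.6 rad 154.2 tilt -4.0
step [0.0025 0.0002 0.0196] [-0.0016  0.0222  0.    ] q [ 0.41  0.83 -0.53  1.73  0.55  0.81 -1.89]
```

Call:
send_rows(commands=[0.0025,0,0.0196,-0.0016,0.022,0,1,0.0032,0,0.0195,-0.0016,0.022,0,1,0.004,0,0.0194,-0.0016,0.022,0,1,0.0047,0,0.0192,-0.0016,0.022,0,1,0.0054,0,0.019,-0.0016,0.022,0,1,0.006,0,0.0188,-0.0016,0.022,0,1,0.0067,0,0.0186,-0.0016,0.022,0,1])

```text
clock: 27.35
tool_pos: [0.5681, -0.1138, 0.1414]
eef_rot: [-0.583, -0.026, 0.812, -0.027]
contact_force: [0.2, 0.6, -5.7]
opening: 0.114
```

Run:
```python
from h import *
arc(2)
```

```text
t 27.35 tip_tin [-3.090e+01 -1.000e-01  1.769e+02] pinch_tin [-24.9  -0.3 194.6] F_tin [ 0.2  0.6 -5.7] M [-0.23 -1.06  0.13] op 0.114 ax [-0.319  0.009 -0.948]
pinch ang rel 41.76 rad 154.1 tilt -18.6
step [0.0072 0.0005 0.0184] [-0.0016  0.0222  0.    ] q [ 0.35  0.92 -0.54  1.4   0.43  1.28 -1.77]
```

Call:
send_rows(commands=[0.0073,0.0005,0.0184,-0.0016,0.022,0,1,0.008,0.0005,0.0182,-0.0016,0.022,0,1,0.0086,0.0006,0.0178,-0.0016,0.022,0,1,0.0092,0.0006,0.0175,-0.0016,0.022,0,1,0.0098,0.0006,0.0172,-0.0016,0.022,0,1,0.0104,0.0007,0.0168,-0.0016,0.022,0,1,0.011,0.0007,0.0164,-0.0016,0.022,0,1])

```text
clock: 28.05
tool_pos: [0.5829, -0.1122, 0.1717]
eef_rot: [-0.474, -0.025, 0.88, -0.028]
contact_force: [-0.3, -0.7, -3.5]
opening: 0.11
```

Run:
```python
from h import *
arc(2)
```

```text
t 28.05 tip_tin [-7.500e+00  2.000e-01  2.031e+02] pinch_tin [  2.8   0.  218.7] F_tin [-0.3 -0.6 -3.5] M [-0.18 -1.17  0.24] op 0.11 ax [-0.55   0.013 -0.835]
pinch ang rel 55.47 rad 153.8 tilt -33.3
step [0.0114 0.0008 0.0163] [-0.0016  0.0222  0.    ] q [ 0.25  1.06 -0.49  1.02  0.38  1.73 -1.68]
```

Call:
send_rows(commands=[0,0,0,0,0,0,0.7,0,0,0,0,0,0,0.7,0,0,0,0,0,0,0.7,0,0,0,0,0,0,0.7,0.024,0,-0.014,0.004,-0.08,0,0.7,0.028,0,-0.01,0.005,-0.085,0,0.7,0.028,0,-0.007,0.005,-0.085,0,0.7,0.015,0,-0.003,0.003,-0.05,0,0.7,0,0,0,0,0,0,0.7])

```text
clock: 28.95
tool_pos: [0.6057, -0.1105, 0.1643]
eef_rot: [-0.673, -0.032, 0.738, -0.026]
contact_force: [0.5, -0.4, 0.2]
opening: 0.302
```

Run:
```python
from h import *
arc(2); print(turn(-3,True))
w=cams.snapshot("side"); crop(w,190,130,340,250,"s15.png",5)
```

```text
t 28.95 tip_tin [ -1.7   0.4 201.6] pinch_tin [0.000e+00 2.000e-01 2.202e+02] F_tin [ 0.5 -0.4  0.2] M [-0.02 -0.06 -0.02] op 0.302 ax [-0.092  0.011 -0.996]
pinch ang rel 54.95 rad 156.6 tilt -5.3
step [0.0103 0.0007 0.0131] [-0.0016  0.0222  0.    ] q [ 0.4   0.82 -0.57  1.52  0.46  1.04 -1.79]
[-0.00578168 -0.02567419 -0.00778553]
```

View pics/s15.png

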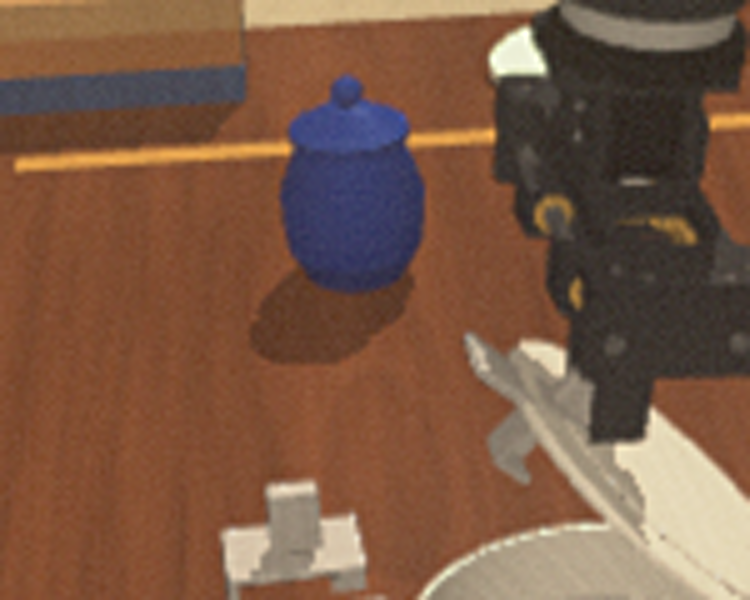

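The lid holds at about 44° and the fin is between the fingers. Regrasping.

Call:
send_rows(commands=[0,0,0,0,0,0,0.85,0,0,0,0,0,0,1,0,0,0,0,0,0,1,0,0,0,0,0,0,1,0,0,0,0,0,0,1,0,0,0,0,0,0,1])

```text
clock: 29.6
tool_pos: [0.6078, -0.1105, 0.1642]
eef_rot: [-0.67, -0.031, 0.741, -0.026]
contact_force: [-3.2, -1.4, 4.1]
opening: 0.109
```

Run:
```python
from h import *
arc(2)
```

```text
t 29.6 tip_tin [  0.6   0.3 201.5] pinch_tin [2.500e+00 1.000e-01 2.201e+02] F_tin [-3.3 -1.2  4.1] M [-0.22  0.46  0.07] op 0.109 ax [-0.099  0.01  -0.995]
pinch ang rel 55.67 rad 155.2 tilt -5.7
step [0.0103 0.0007 0.0128] [-0.0016  0.0222  0.    ] q [ 0.39  0.82 -0.57  1.5   0.46  1.06 -1.79]
```

Call:
send_rows(commands=[0.008,0.0005,0.009,-0.001,0.016,0,1,0.0105,0.0007,0.0125,-0.0016,0.022,0,1,0.011,0.0007,0.0121,-0.0016,0.022,0,1,0.0115,0.0007,0.0117,-0.0016,0.022,0,1,0.0119,0.0008,0.0113,-0.0016,0.022,0,1,0.0123,0.0008,0.0109,-0.0016,0.022,0,1,0.0127,0.0008,0.0105,-0.0016,0.022,0,1])

```text
clock: 30.3
tool_pos: [0.6166, -0.1096, 0.1795]
eef_rot: [-0.565, -0.029, 0.824, -0.029]
contact_force: [-5.0, -1.4, 2.0]
opening: 0.111
```

Run:
```python
from h import *
arc(2)
```

```text
t 30.3 tip_tin [ 19.3   0.6 214.5] pinch_tin [ 26.1   0.4 231.9] F_tin [-5.1 -1.1  2. ] M [-0.23  0.48  0.09] op 0.111 ax [-0.36   0.01  -0.933]
pinch ang rel 65.45 rad 153.8 tilt -21.1
step [0.0124 0.0009 0.0115] [-0.0016  0.0222  0.    ] q [ 0.29  0.97 -0.53  1.14  0.4   1.51 -1.7 ]
```

Call:
send_rows(commands=[0.018,0.001,0.012,-0.001,0.012,0,1,0.019,0.001,0.012,-0.001,0.014,0,1,0.019,0.001,0.011,-0.001,0.014,0,1,0.0195,0.001,0.01,-0.001,0.014,0,1])

```text
clock: 30.7
tool_pos: [0.6292, -0.1086, 0.1891]
eef_rot: [-0.519, -0.028, 0.854, -0.031]
contact_force: [-5.2, -0.1, 1.8]
opening: 0.11
```

Run:
```python
from h import *
arc(2)
```

```text
t 30.7 tip_tin [ 35.7   0.8 222.4] pinch_tin [ 44.3   0.7 239. ] F_tin [-5.2  0.3  1.8] M [-0.2   0.76  0.1 ] op 0.11 ax [-0.461  0.009 -0.888]
pinch ang rel 72.74 rad 153.9 tilt -27.4
step [0.0137 0.001  0.0098] [-0.0016  0.0222  0.    ] q [ 0.24  1.05 -0.5   0.92  0.39  1.73 -1.66]
```

Call:
send_rows(commands=[0.02,0.0013,0.008,-0.0007,0.01,0,1,0.02,0.0013,0.007,-0.0007,0.01,0,1,0.02,0.0013,0.006,-0.0007,0.01,0,1,0.02,0.0013,0.005,-0.0007,0.01,0,1,0.02,0.0013,0.004,-0.0007,0.01,0,1])

```text
clock: 31.2
tool_pos: [0.6442, -0.1073, 0.1975]
eef_rot: [-0.468, -0.027, 0.883, -0.033]
contact_force: [-7.4, -0.8, 4.4]
opening: 0.11
```

Run:
```python
from h import *
arc(2)
```

```text
t 31.2 tip_tin [ 54.5   1.1 228.6] pinch_tin [ 65.   1. 244.] F_tin [-7.5 -0.3  4.4] M [-0.35  1.36  0.09] op 0.11 ax [-0.561  0.007 -0.828]
pinch ang rel 80.66 rad 154.1 tilt -34.1
step [0.0148 0.001  0.0076] [-0.0016  0.0222  0.    ] q [ 0.17  1.17 -0.46  0.64  0.4   1.99 -1.59]
```

Lid at about 69°. Releasing and retreating up and away.

Call:
send_rows(commands=[0,0,0,0,0,0,0.6,0,0,0,0,0,0,0.5,0,0,0,0,0,0,0.5,0,0,0,0,0,0,0.5,0,0,0,0,0,0,0.5,0,0,0,0,0,0,0.5])

```text
clock: 31.8
tool_pos: [0.6454, -0.1055, 0.194]
eef_rot: [-0.468, -0.029, 0.882, -0.033]
contact_force: [1.0, -0.5, 0.3]
opening: 0.501
```

Run:
```python
from h import *
arc(2)
d=cams.snapshot("side"); crop(d,200,60,360,240,"s16.png",4)
```

```text
t 31.8 tip_tin [ 55.7   2.7 225.1] pinch_tin [ 66.2   2.6 240.6] F_tin [ 1.  -0.6  0.3] M [ 0.06 -0.55 -0.01] op 0.501 ax [-0.56   0.008 -0.829]
pinch ang rel 80.9 rad 150.5 tilt -34.0
step [0.0143 0.001  0.0075] [-0.0016  0.0222  0.    ] q [ 0.17  1.17 -0.46  0.64  0.4   1.98 -1.59]
```

View pics/s16.png

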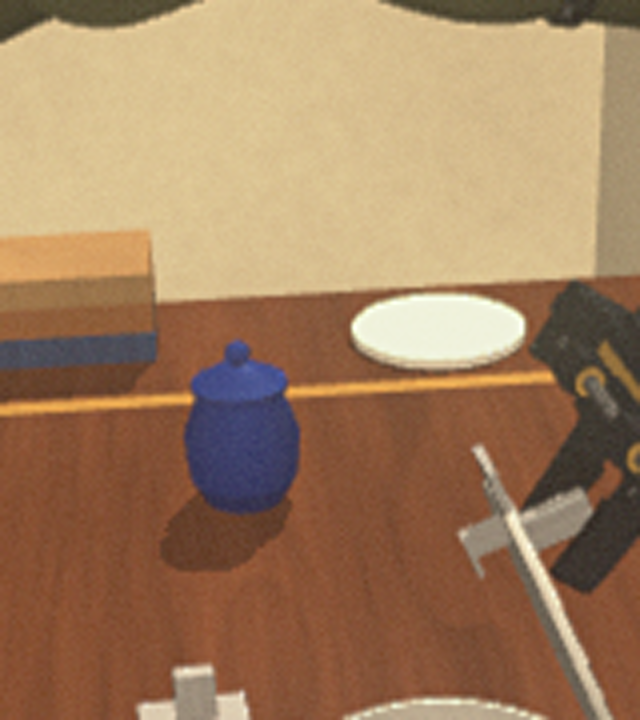

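The picture shows the lid at about 68° standing on its own, with the fingers clear. Retreating along the tool axis.

Call:
send_rows(commands=[0.03,0,0.06,0,-0.01,0,0.5,0.04,0,0.08,0,-0.02,0,0.5,0.03,0,0.1,0,-0.03,0,0.4,0,0,0.12,0,-0.03,0,0.4,0,0,0.12,0,-0.03,0,0.4,0,0,0.08,0,-0.02,0,0.4,0,0,0,0,0,0,0.4])

```text
clock: 32.55
tool_pos: [0.6701, -0.1056, 0.3383]
eef_rot: [-0.565, -0.025, 0.824, -0.036]
contact_force: [0.3, -1.0, -0.1]
opening: 0.602
```

Run:
```python
from h import *
arc(2)
d=cams.snapshot("side"); cv2.imwrite("pics/s17.png",d["image"])
d=cams.snapshot("top"); cv2.imwrite("pics/t17.png",d["image"])
```

```text
t 32.55 tip_tin [ 73.    1.4 373.3] pinch_tin [ 79.7   1.5 390.7] F_tin [ 0.2 -1.  -0.1] M [ 0.01 -0.32  0.02] op 0.602 ax [-0.359 -0.006 -0.933]
pinch ang rel 88.02 rad 298.9 tilt -21.1
step [0.0344 0.0024 0.0037] [-0.0016  0.0222  0.    ] q [ 0.18  0.97 -0.47  0.61  0.38  1.99 -1.57]
```

View pics/s17.png

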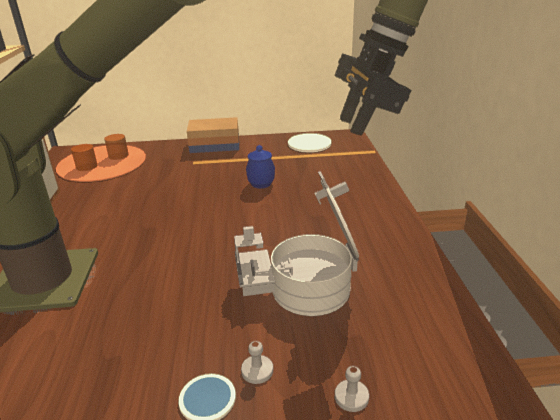

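View pics/t17.png

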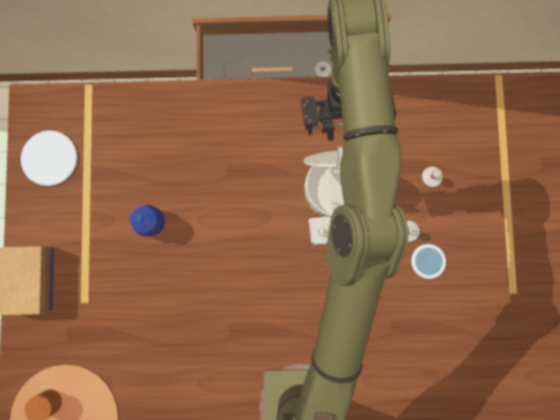

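Call:
send_rows(commands=[0,0,0,0,0,0,0.4,0,0,0,0,0,0,0.4,0,0,0,0,0,0,0.4])

```text
clock: 32.95
tool_pos: [0.6685, -0.1053, 0.3283]
eef_rot: [-0.558, -0.026, 0.828, -0.037]
contact_force: [-0.2, -0.9, 0.2]
opening: 0.596
```

Run:
```python
from h import *
d=cams.snapshot("side")
c,k=ray(d,320.5,174.5); c=invtin(c); k=Rz.inv().apply(k)
for y in(-15,0,15):
    p=c+k*(y-c[1])/k[1]; v=p-[90,0,92]; print(p.round(),np.hypot(v[0],v[2]).round(),np.degrees(np.arctan2(v[2],-v[0])).round(1))
for a in(60,65,70,75):
    t=np.radians(a); print(a,[proj(d,tin(90-200*np.cos(t)+5*np.sin(t),y,92+200*np.sin(t)+5*np.cos(t))).round(1) for y in(-15,15)])
rep()
```

```text
[ 14. -15. 286.] 208.0 68.7
[ 18.   0. 279.] 200.0 68.8
[ 21.  15. 271.] 192.0 69.0
60 [array([310.1, 184.3]), array([306.9, 177.4])]
65 [array([318.3, 179.9]), array([314.9, 173.1])]
70 [array([326.8, 176.1]), array([323.1, 169.4])]
75 [array([335.6, 172.9]), array([331.7, 166.3])]
t 33.0 tip_tin [ 71.8   1.9 362.9] pinch_tin [ 78.9   2.  380.2] F_tin [ 0.4 -0.4 -0.3] M [ 0.08 -0.38  0.  ] op 0.601 ax [-0.376 -0.005 -0.927]
```

Run:
```python
from h import *
print(job.finish_job())
```

```text
the job is handed in; nothing more can be done
None
```

The tin is open: the lid stands by itself at about 68–69°. I handed the job in at about 33 s of the 72 s allowed; the hand-in gave no verdict.

**What I did, in order**
- **Latch hood:** I slid it fully aside until it stopped. That was about 59 mm by the arm's reading and 60 mm in the wrist picture. It moved at 3–4 N, with 8.9 N against the end stop.
- **First lift:** I lifted the lid by its fin until it stopped, at about 0.041 rad. The hinge needed about 5 N and I stopped at 9 N in total, so the hook saw about 4 N. Then I let go.
- **Catch paddle:** I pushed it 18 mm to its end stop. It moved at about 3 N, with 5.8 N at most, and the side picture shows it in.
- **Opening:** I lifted the lid by the fin, taking a fresh grip once at about 44°, and let go at about 69°. It passed the old stop freely at 4.5 N.

**Last checks**
- The side picture gives a lid angle of 68–69°.
- The robot was clear of everything, with contact force at the noise level.
- In the last side and top pictures the jar, the coaster and the stamps look unmoved; I judged this by eye and did not measure it. In the top picture the arm hides part of one stamp.

**What disagreed**
- The real fingertips were about 37.5 mm short of the reported tool position. My first try at the latch fin closed on air above it; after that I allowed for the offset.
- Moves tended to lag and then coast. The tool sank about 10 mm during the final hold, still about 80 mm above the top of the lid.
- The wide tilt I first planned for the catch push was out of joint range, so I pushed with the gripper turned 90° instead.

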